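# Log the long culture tubes at the scanner

### The arm

A 6-joint arm with a two-finger parallel gripper is mounted at the origin on the work surface. World frame = base frame: x ahead of the robot, y to its left, z up, the work surface at z = 0. Lengths are in m, angles in rad, forces in N, time in s.
With the tool pointing down it reaches from about 0.275 to 0.75 m from the base axis. Payload 10.2 kg.
Tool frame: the origin (TCP) lies at the very end of the fingers, on their centre line; the grasp point (between the pads) lies robot.tcp_to_grasp behind it (robot.tcp_to_grasp is the distance from the TCP to the grasp point, in m); z points along the fingers, y is the line along which they close (so a half turn about z gives the same grasp; the last joint's range is limited). The gripper opens to 88 mm and grips with 3 to 60 N. Pads are 18 mm wide; open, the fingers measure 123 mm over their backs; the gripper's body (75 mm by 187 mm) begins 45 mm behind the grasp point.
Start: joints at [0.901, 0.313, 1.498, -0, 1.331, -0.223], TCP at [0.227, 0.473, 0.208] pointing down, gripper open.
Joint ranges: [-2.94, 2.94], [-0.97, 2.17], [0.19, 2.56], [-1.23, 4.37], [0.02, 3.11], [-2.88, 2.88]. Speed limits (rad/s): [2.39, 2.39, 3.01, 3.14, 3.14, 3.14].

### API

Orientations are given as a unit quaternion [x, y, z, w].
In Python, from rig import sensors, viewer, workorder, models, robot gives the robot as it stands.
- The arm moves only by the tool step_arm, never from a script. Its argument "increments" is one flat list of numbers, 4 for each row, row after row: the shift along the world's x, y, z normalised to -1 to 1, where 1 is 50 cm, then the turn about the world's z normalised to -1 to 1, where 1 is 1.5 rad. In form: [dx, dy, dz, roll, dx, dy, dz, roll, ...]. A call has 1 to 12 rows; each row is the pose to reach, as a shift and turn from the pose commanded when the call began; what a row does not reach only later rows make up. A row lasts 1/8 s, in which the tool goes at most 62.5 mm and 10.7 degrees, less where a joint would pass 70% of its speed; a pose out of reach is approached as far as the arm can. A call with a number of a shift or a turn outside -1 to 1 is refused whole. A call with a gripper value outside its range is refused whole. "jaw" is the opening, from -1 (shut) to 1 (fully open), set as the call begins (left out, the last holds). The fingers move at their own pace and stop on an object; "force" is the grip in N (left out, the last holds). Time passes only in rows, so rows that repeat a pose let the fingers close. It gives the time, the measured TCP pose, the force, the opening and the grip force at its end, in the units of the state.
- sensors.read_state(): the state, without advancing time (a new reading comes with each control period).
- viewer.capture(name): name is "scene" or "top" or "wrist"; returns a dict with "pixels" (420x560x3 uint8, red, green, blue), "mtx" (3x3 intrinsics, pixels), "R" (3x3) and "t" (3): a world point X has camera coordinates R X + t; the wrist camera has in their place "tool_from_camera" (4x4, takes a point from camera to tool coordinates, whose origin is the TCP and whose axes are the flange's). Camera axes: x right, y down, z forward; pixel columns grow to the right and rows downward; lengths in m; the calibration is good to about 2 mm. A picture is of the moment at which its call begins: read the wrist's pose just before it. There is no depth.
- workorder.hand_in(): hands the job in; it is judged then, once.
Trained networks look in the newest picture that a camera, given by its name, has taken for a name from the list of things; names that differ only in an ending like _2 or _b are one class to them, and where a whole thing is asked for, a point or a joint stands for the part that bears it (a point fixed in the world has none). Each returns a list of dicts, best first, with "p" (0 to 1); they miss things now and then, are a little off and sometimes report something else, mostly with a low value. They report only what shows in the picture. A call takes as long as a camera call. They do not tell look-alikes from the thing itself.
- models.find_in(camera, target): "centre" ([column, row] as shares, 0 to 1, of the picture: columns of its width, rows of its height, amid what is visible of it).
- models.place_of(camera, target): "centre" ([column, row] as shares, 0 to 1, of the picture: columns of its width, rows of its height: a listed point, or the origin of a listed thing).
The state is a dict: "time_s": time; "q": joint angles; "joint_velocities": joint speeds; "joint_efforts": joint torques, N m; "position": TCP position; "orientation": TCP orientation; "force": force on the tool from outside, world axes, zero at the start; "torque": the same for the moment, N m; "gripper_width": opening from 0.0 (shut) to 1.0 (fully open); "grip_force": force on a finger pad.
Only numpy, scipy, OpenCV 4.12 (cv2) and the standard library are available. Lean on these libraries where they do the work, as an engineer would, in place of code of your own. Each camera call takes 0.05 s, during which the arm holds its last target. There are 200 camera calls.

### The job

Take the two long culture tubes off the slant rack and stand them upright, caps up, one in each cup of the reading stand, lowering them in rather than dropping them. Then, with both standing there and let go, squeeze the trigger of the clamped hand scanner fully and let it spring back. Leave the two short tubes on the rack, and everything else on the bench, where they are.

Things in the scene. Friction and masses are not known exactly. Their poses are not given: they have to be found in the camera images.
- long_tube_1: one of two long amber culture tubes, diameter 16 mm, 160 mm long with its black cap (diameter 20 mm, 20 mm long); origin at the centre of its flat foot, z along its axis to the cap. Starts on the slant rack in any of its places, 30 degrees from level, cap up and towards the robot. Free for gripping 90 to 140 mm from the foot; centre of mass about 75 mm
- long_tube_2: one of two long amber culture tubes, diameter 16 mm, 160 mm long with its black cap (diameter 20 mm, 20 mm long); origin at the centre of its flat foot, z along its axis to the cap. Starts on the slant rack in any of its places, 30 degrees from level, cap up and towards the robot. Free for gripping 90 to 140 mm from the foot; centre of mass about 75 mm
- short_tube_1: one of two short amber culture tubes, diameter 16 mm, 110 mm long with its black cap (diameter 20 mm, 20 mm long); origin at the centre of its flat foot, z along its axis to the cap. Starts on the slant rack in any of its places, 30 degrees from level, cap up and towards the robot. To be left there
- short_tube_2: one of two short amber culture tubes, diameter 16 mm, 110 mm long with its black cap (diameter 20 mm, 20 mm long); origin at the centre of its flat foot, z along its axis to the cap. Starts on the slant rack in any of its places, 30 degrees from level, cap up and towards the robot. To be left there
- rack: fixed aluminium rack, foot plate 150 x 215 x 6 mm, origin under its middle, x away from the robot. Four places 50 mm apart along y (-75 to 75 mm); tube feet against a stop at x = 68, z = 24 mm, tubes rising towards -x over a bar 80 mm along the tube, whose fins reach up to the tube's axis; beyond the bar only the foot plate is below
- stand: fixed grey reading stand, foot 170 (x) x 70 (y) x 10 mm, origin under its centre, with two equal open cups on its x axis at x = -45 and +45 mm
- cup_near (a point): centre of the inner floor of the cup at the stand's -x end; floor 14 mm above the bench, bore 23 mm, mouth flared to 31 mm, rim 80 mm above the bench, outside diameter 33 mm (41 mm at the rim)
- cup_far (a point): the same for the cup at the stand's +x end
- scanner: fixed pistol-shaped hand scanner clamped on its side, origin on the bench, mid-plane 65 mm up. Barrel along y: x = 23 to 87, y = -65 to 78 mm, top 91 mm high, window at +y towards the cups. Grip along -x from the barrel to x = -79 mm: y = -42 to -8, z = 46 to 84 mm. Base plate x = -50 to 90, y = -55 to 55, 8 mm thick
- trigger (a joint): angle of the scanner's trigger, rad: 0 at rest, 0.3 fully squeezed; sprung, 3 to 8 N. Upright hinge at x = 26, y = 10 mm of the scanner; the blade runs 45 mm from it to -x, 9 mm thick, z = 52 to 78 mm, on the +y side of the grip. Squeezing swings it to -y, towards the grip; across both 56 mm at rest, 46 mm squeezed
- trigger_tip (a point): on the outer (+y) face of the trigger blade, near its free end, at mid height
- squeeze (a point): between trigger and grip, where two fingers coming from above and closing along the scanner's y would squeeze them together; 65 mm above the bench, fixed to the scanner
- dish: closed flat culture dish, 92 mm diameter, 18 mm high, origin under its centre; a bystander
- vial: small glass vial with a white cap, 28 mm diameter, 60 mm high, origin under its centre; a bystander
- marker: marker pen lying on the bench, 14 mm thick, 130 mm long along x, origin under its middle; a bystander
- wash_bottle: white wash bottle with a blue collar and a bent spout, 72 mm diameter, 175 mm high, origin under its centre; a bystander
- tip_box: box of pipette tips, 87 x 122 x 75 mm, origin under its centre; a bystander
Not all that is in view belongs to the job. Leave any turquoise look-alike of the long_tube_1 alone.

How it is judged:
On the way, in this order (a step that is already met when the one before it is completed fails the run):
1. both long tubes stand in the cups, one in each, let go, the trigger at rest ((((horizontal distance between long_tube_1 and cup_near below 0.009 m and z of long_tube_1 in the frame of cup_near below 0.006 m and angle between long_tube_1's own z axis and vertical below 0.16 rad) and (horizontal distance between long_tube_2 and cup_far below 0.009 m and z of long_tube_2 in the frame of cup_far below 0.006 m and angle between long_tube_2's own z axis and vertical below 0.16 rad)) or ((horizontal distance between long_tube_1 and cup_far below 0.009 m and z of long_tube_1 in the frame of cup_far below 0.006 m and angle between long_tube_1's own z axis and vertical below 0.16 rad) and (horizontal distance between long_tube_2 and cup_near below 0.009 m and z of long_tube_2 in the frame of cup_near below 0.006 m and angle between long_tube_2's own z axis and vertical below 0.16 rad))) and contact force between the fingers and long_tube_1 below 0.1 N and contact force between the fingers and long_tube_2 below 0.1 N and value of joint trigger below 0.05 rad), for 0.2 s.
2. with both tubes in the cups the trigger is squeezed (over 0.24 rad) ((((horizontal distance between long_tube_1 and cup_near below 0.009 m and z of long_tube_1 in the frame of cup_near below 0.006 m and angle between long_tube_1's own z axis and vertical below 0.16 rad) and (horizontal distance between long_tube_2 and cup_far below 0.009 m and z of long_tube_2 in the frame of cup_far below 0.006 m and angle between long_tube_2's own z axis and vertical below 0.16 rad)) or ((horizontal distance between long_tube_1 and cup_far below 0.009 m and z of long_tube_1 in the frame of cup_far below 0.006 m and angle between long_tube_1's own z axis and vertical below 0.16 rad) and (horizontal distance between long_tube_2 and cup_near below 0.009 m and z of long_tube_2 in the frame of cup_near below 0.006 m and angle between long_tube_2's own z axis and vertical below 0.16 rad))) and value of joint trigger above 0.24 rad), for 0.1 s.
3. the trigger has sprung back (value of joint trigger below 0.05 rad), for 0.1 s.
At the end, for the whole second after the job is handed in: Both long tubes stand at rest, one in each cup: foot within 9 mm of the cup's centre and 6 mm of its floor, cap up, within 0.16 rad of upright, let go; the trigger is back below 0.05 rad; short tubes within 20 mm and the other things within 30 mm of where they started (all of step 1 and linear speed of each of long_tube_1, long_tube_2 below 0.03 m/s and distance of each of short_tube_1, short_tube_2 from where it was at the start of the episode below 0.02 m and distance of each of dish, vial, marker, wash_bottle, tip_box from where it was at the start of the episode below 0.03 m); the robot touches nothing.
It fails at once if a short tube is moved by more than 20 mm (distance of any of short_tube_1, short_tube_2 from where it was at the start of the episode above 0.02 m).
It fails at once if another bystander is moved by more than 30 mm (distance of any of dish, vial, marker, wash_bottle, tip_box from where it was at the start of the episode above 0.03 m).
It fails at once if a long tube is dropped into a cup (faster than 0.5 m/s inside it) ((horizontal distance between long_tube_1 and cup_near below 0.012 m and z of long_tube_1 in the frame of cup_near below 0.06 m and linear speed of long_tube_1 above 0.5 m/s) or (horizontal distance between long_tube_1 and cup_far below 0.012 m and z of long_tube_1 in the frame of cup_far below 0.06 m and linear speed of long_tube_1 above 0.5 m/s) or (horizontal distance between long_tube_2 and cup_near below 0.012 m and z of long_tube_2 in the frame of cup_near below 0.06 m and linear speed of long_tube_2 above 0.5 m/s) or (horizontal distance between long_tube_2 and cup_far below 0.012 m and z of long_tube_2 in the frame of cup_far below 0.06 m and linear speed of long_tube_2 above 0.5 m/s)).
It also fails if it takes over 72 s, if anything falls off the work surface, if the arm or the gripper's body presses on something with over 40 N, if the wrist force passes 120 N, or if a joint passes its speed limit or range.

## Working session

There is one attempt and no reset: what is moved stays moved. The work goes in short steps, Python scripts to look and compute and a tool call to move; the robot and the scene stay as the last step left them, time stands still between calls to the robot, and variables do not carry over. Pictures are saved under pics/ and viewed, at most 10 in all, crops included, and the job is handed in when it is done.

Besides the shell and the picture viewer there is one more tool, called after "Call:" by a JSON object that holds its "method" and its "body", one argument or row to a line. step_arm: Moves the arm, as the interface text tells. Scaled input: -1 to 1 covers 50 cm each way for a shift and 1.5 rad each way for a turn. Its arguments: {"type":"object","properties":{"increments":{"type":"array"},"jaw":{"type":"number"},"force":{"type":"number"}},"required":["increments"]}

```bash
mkdir -p pics; ls; python3 - <<'E'
from rig import sensors, viewer, models, robot
import cv2,numpy as np
s=sensors.read_state();print({k:np.round(v,3) for k,v in s.items()}, robot.tcp_to_grasp)
for c in ["scene","top"]:
    d=viewer.capture(c);cv2.imwrite(f"pics/{c}0.png",d["pixels"][:,:,::-1]);np.savez(c+".npz",**{k:d[k] for k in ("mtx","R","t","pixels")})
    print(c,d["mtx"].round(1).tolist(),(-d["R"].T@d["t"]).round(3))
    for n in ["long_tube_1","short_tube_1","rack","stand","cup_near","cup_far","scanner","trigger_tip","squeeze"]:
        print(n,[(np.round(np.array(r["centre"])*[560,420],1).tolist(),round(r["p"],2)) for r in models.place_of(c,n)][:5])
E
```

```text
pics
{'time_s': np.float64(0.0), 'q': array([ 0.901,  0.313,  1.498,  0.   ,  1.331, -0.223]), 'joint_velocities': array([ 0.   ,  0.001, -0.001,  0.002, -0.   ,  0.001]), 'joint_efforts': array([-0.0000e+00, -4.0221e+01, -2.5228e+01,  6.9000e-02,  3.5000e-02,
       -0.0000e+00]), 'position': array([0.227, 0.473, 0.207]), 'orientation': array([ 0.222,  0.975, -0.001, -0.   ]), 'force': array([0.175, 0.011, 0.108]), 'torque': array([-0.039, -0.   , -0.015]), 'grip_force': np.float64(0.0), 'gripper_width': np.float64(1.001)} 0.0187
scene [[532.8, 0.0, 285.9], [0.0, 532.8, 206.1], [0.0, 0.0, 1.0]] [ 1.446 -0.089  0.888]
long_tube_1 [([362.7, 236.2], 0.93), ([405.4, 168.5], 0.77), ([420.5, 219.0], 0.76)]
short_tube_1 [([401.9, 227.6], 0.88), ([381.6, 228.8], 0.58)]
rack [([376.1, 216.5], 0.77), ([260.1, 278.9], 0.32), ([341.1, 193.1], 0.17)]
stand [([266.2, 229.3], 0.55)]
cup_near [([262.9, 214.0], 0.59)]
cup_far [([262.3, 237.8], 0.92)]
scanner [([175.0, 232.7], 0.62)]
trigger_tip [([181.5, 206.5], 0.54)]
squeeze [([167.0, 209.8], 0.58)]
top [[544.6, 0.0, 273.3], [0.0, 544.6, 218.6], [0.0, 0.0, 1.0]] [0.415 0.019 1.37 ]
long_tube_1 [([139.8, 302.9], 0.84), ([148.5, 213.0], 0.79), ([204.5, 193.3], 0.63)]
short_tube_1 [([184.9, 199.4], 0.67), ([168.6, 204.5], 0.67)]
rack [([186.1, 232.3], 0.7), ([116.3, 234.3], 0.59)]
stand [([375.9, 228.3], 0.73), ([295.1, 224.7], 0.57), ([206.3, 191.8], 0.43)]
cup_near [([297.1, 241.7], 0.87)]
cup_far [([294.9, 204.0], 0.75)]
scanner [([375.5, 231.0], 0.65)]
trigger_tip [([371.2, 229.9], 0.61), ([155.9, 179.9], 0.24)]
squeeze []
```

```bash
python3 - <<'E'
import cv2,numpy as np
a=cv2.imread("pics/top0.png")
cv2.imwrite("pics/top0b.png",cv2.resize(a[130:340,110:430],(800,525),interpolation=cv2.INTER_CUBIC))
b=cv2.imread("pics/scene0.png")
cv2.imwrite("pics/scene0b.png",cv2.resize(b[120:330,120:440],(800,525),interpolation=cv2.INTER_CUBIC))
E
```

```text
(no output)
```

View pics/top0b.png

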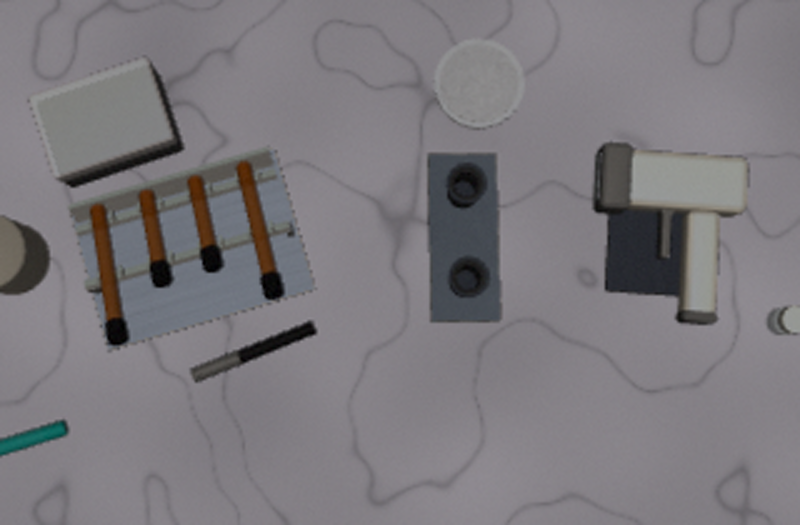

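View pics/scene0b.png

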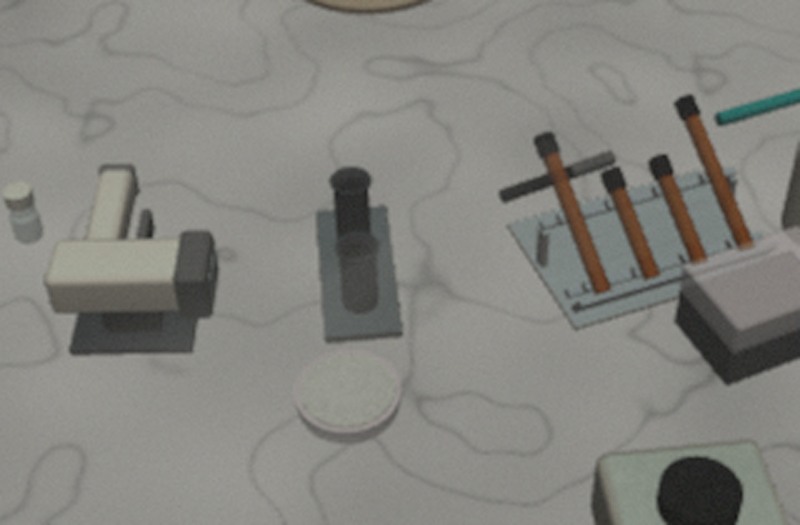

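In the top crop (offset 110,130; scale 2.5) the rack holds four amber tubes. The long ones are the outer two, with caps at (117,332) and (272,285). The short ones are the inner two, with caps at (160,273) and (210,258). The turquoise tube at (35,438) is the look-alike and stays untouched. The cups are at (467,185) and (468,277), and the scanner trigger is at (665,235). The scene crop agrees: the outer tubes are clearly the long ones, so I take these crops as the confirmation.

```bash
cat > h.py <<'E'
import numpy as np,cv2
from scipy.optimize import least_squares
C={c:np.load(c+".npz") for c in ("scene","top")}
def proj(c,X):
    d=C[c];p=d["mtx"]@(d["R"]@np.asarray(X,float)+d["t"]);return p[:2]/p[2]
def ray(c,uv,z):
    d=C[c];v=d["R"].T@np.linalg.inv(d["mtx"])@[*uv,1];o=-d["R"].T@d["t"];return o+v*(z-o[2])/v[2]
def tri(a,b):
    f=lambda X:np.r_[proj("scene",X)-a,proj("top",X)-b]
    r=least_squares(f,[.4,0,.05]);return r.x,np.abs(r.fun).max()
E
python3 - <<'E'
from h import *
caps={}
for c,off in(("top",(110,130)),("scene",(120,120))):
    im=C[c]["pixels"].astype(int);hsv=cv2.cvtColor(C[c]["pixels"],cv2.COLOR_RGB2HSV)
    am=((im[:,:,0]-im[:,:,2])>40).astype(np.uint8)
    n,l,st,ce=cv2.connectedComponentsWithStats(am)
    for i in range(1,n):
        if st[i,4]>40:
            ys,xs=np.where(l==i);vx,vy,x,y=cv2.fitLine(np.c_[xs,ys].astype(np.float32),cv2.DIST_L2,0,.01,.01).ravel()
            s=(xs-x)*vx+(ys-y)*vy
            a,b=np.percentile(s,[0.5,99.5]);print(c,"amber",st[i].tolist(),np.round([x+a*vx,y+a*vy,x+b*vx,y+b*vy],1))
    g=(im.max(2)<38).astype(np.uint8)
    n,l,st,ce=cv2.connectedComponentsWithStats(g)
    for i in range(1,n):
        if 25<st[i,4]<2000: print(c,"dark",st[i].tolist(),ce[i].round(1))
for n,a,b in(("near",(262.9,214),(297.1,241.7)),("far",(262.3,237.8),(294.9,204)),("tip",(181.5,206.5),(371.2,229.9)),("scanner",(175,232.7),(375.5,231)),("L1",(362.7,236.2),(204.5,193.3)),("L2",(420.5,219),(148.5,213)),("S",(381.6,228.8),(184.9,199.4)),("S2",(401.9,227.6),(168.6,204.5))):
    X,e=tri(a,b);print(n,X.round(4),round(e,1))
E
```

```text
top amber [205, 195, 15, 44, 233] [206.6 195.1 216.8 238. ]
top amber [185, 200, 11, 29, 145] [187.  200.1 192.6 227.7]
top amber [166, 206, 10, 29, 147] [167.7 206.  172.5 233.4]
top amber [146, 212, 12, 46, 246] [148.2 212.  155.  256.6]
top dark [447, 0, 111, 45, 1121] [479.4  23.3]
top dark [464, 66, 78, 46, 975] [515.5  79.4]
top dark [454, 68, 86, 55, 764] [479.9 107.2]
top dark [188, 73, 24, 25, 482] [199.4  85. ]
top dark [84, 78, 43, 54, 438] [112.4 116. ]
top dark [186, 114, 10, 7, 63] [190.3 117. ]
top dark [500, 173, 25, 42, 543] [510.3 194.5]
top dark [137, 186, 46, 19, 147] [159.8 195.6]
top dark [290, 197, 13, 13, 108] [296.4 202.3]
top dark [348, 210, 12, 6, 33] [352.7 213.2]
top dark [372, 215, 4, 19, 34] [373.1 224.2]
top dark [190, 228, 9, 11, 72] [194.1 232.9]
top dark [170, 234, 9, 11, 72] [173.9 239. ]
top dark [291, 234, 13, 14, 99] [297.4 239.9]
top dark [215, 239, 8, 11, 72] [218.4 243.9]
top dark [152, 257, 9, 11, 76] [156.2 262.1]
top dark [205, 259, 31, 16, 148] [219.9 266.7]
top dark [511, 294, 49, 37, 988] [534.7 309.8]
top dark [72, 315, 10, 9, 57] [ 76
[... 671 characters left out ...]
5.2 49.2]
scene dark [456, 34, 20, 22, 182] [462.4  44.4]
scene dark [231, 49, 35, 28, 350] [246.5  62.3]
scene dark [545, 83, 15, 31, 104] [553.8  96.6]
scene dark [43, 116, 21, 21, 316] [ 53.1 125.8]
scene dark [0, 126, 23, 19, 322] [ 10.1 135.2]
scene dark [3, 165, 40, 16, 298] [ 23.4 171.6]
scene dark [9, 245, 16, 39, 336] [ 17.1 262.2]
scene dark [383, 304, 33, 31, 441] [399.3 321.6]
scene dark [494, 320, 23, 33, 179] [506.5 336.5]
near [ 0.5052 -0.058   0.0076] 1.1
far [ 0.5984 -0.0606  0.0206] 1.3
tip [ 0.525  -0.2385  0.0699] 1.1
scanner [ 0.5286 -0.2649 -0.0083] 1.1
L1 [0.6289 0.1637 0.0294] 1.4
L2 [0.5843 0.3077 0.0235] 0.2
S [0.614  0.2111 0.0326] 1.7
S2 [0.6047 0.2581 0.0213] 0.2
```

```bash
cat >> h.py <<'E'
def axis_pt(p,yt,s):
    x,y,th,z0=p;c,k=np.cos(th),np.sin(th);lx=.068-s*np.cos(np.pi/6)
    return np.array([x+c*lx-k*yt,y+k*lx+c*yt,z0+s*.5])
E
python3 - <<'E'
from h import *
obs=[]
for y,s,cap,jt,js in((-.075,.14,(218.4,243.9),(216.8,238),(340.6,181.9)),(-.025,.09,(194.1,232.9),(192.6,227.7),(367.4,196.2)),(.025,.09,(173.9,239),(172.5,233.4),(386.3,190.4)),(.075,.14,(156.2,262.1),(155,256.6),(396.7,166.6))):
    obs+=[("top",y,s+.0105,cap),("top",y,s-.0005,jt),("scene",y,s,js)]
for y,f in((-.075,(360.8,235.6)),(-.025,(380.5,229.6)),(.025,(399.6,223.6)),(.075,(418.3,217.8))): pass
f=lambda p:np.concatenate([proj(c,axis_pt(p,y,s))-uv for c,y,s,uv in obs])
r=least_squares(f,[.53,.23,.26,.024],loss="soft_l1");print("rack",r.x.round(4),r.fun.round(1))
p=r.x;g=lambda p:f([*p,.024]);r2=least_squares(g,r.x[:3]);print(r2.x.round(4),np.abs(r2.fun).max())
for y in(-.075,.075): print([axis_pt(p,y,s).round(4).tolist() for s in(0,.12,.15)])
print(np.degrees(r.x[2]))
# per-long-tube free points from cap junction & cap centre
for j,a,b in(("L-",(340.6,181.9),(216.8,238)),("L+",(396.7,166.6),(155,256.6))): X,e=tri(a,b);print(j,X.round(4),e)
# stand: dark-floor centroids at z=.014
for z in(.014,.08):print(z,ray("top",(297.4,239.9),z).round(4),ray("top",(296.4,202.3),z).round(4))
E
```

```text
rack [0.541  0.2171 0.267  0.0227] [ 0.  -1.   0.7  1.2  0.7 -0.1  0.  -0.7  0.8  0.9  0.8 -0.3 -0.  -0.8
  0.7  1.2  0.9  0.1  0.1 -0.7  0.7  1.   1.   0. ]
[0.5413 0.2169 0.2671] 1.1740760924217
[[0.6264, 0.1627, 0.0227], [0.5262, 0.1353, 0.0827], [0.5011, 0.1285, 0.0977]]
[[0.5868, 0.3074, 0.0227], [0.4866, 0.28, 0.0827], [0.4615, 0.2732, 0.0977]]
15.300493227951819
L- [0.5122 0.1304 0.0949] 0.8121176917684068
L+ [0.472  0.2745 0.0947] 0.9945156711285676
0.014 [ 0.5091 -0.0612  0.014 ] [ 0.6038 -0.0615  0.014 ]
0.08 [ 0.5045 -0.0573  0.08  ] [ 0.5946 -0.0576  0.08  ]
```

Call:
{"method": "step_arm", "body": {
  "increments": [0.446,-0.846,0.286,0.3,0.446,-0.846,0.286,0.3,0.446,-0.846,0.286,0.3,0.446,-0.846,0.286,0.3,0.446,-0.846,0.286,0.3,0.446,-0.846,0.286,0.3,0.446,-0.846,0.286,0.3,0.446,-0.846,0.286,0.3,0.446,-0.846,0.286,0.3,0.446,-0.846,0.286,0.3,0.446,-0.846,0.286,0.3],
  "jaw": -0.18
}}

```text
time_s: 2.38
position: [0.4493, 0.0517, 0.3503]
orientation: [-0.002, 1.0, 0.0, -0.0]
force: [-0.1, -0.4, 1.2]
gripper_width: 0.41
grip_force: 0.0
```

Call:
{"method": "step_arm", "body": {
  "increments": [0.05,-0.3,0,0,0.05,-0.3,0,0,0.05,-0.3,0,0,0.05,-0.3,0,0,0.05,-0.3,0,0,0.05,-0.3,0,0]
}}

```text
time_s: 3.12
position: [0.4748, -0.0981, 0.3508]
orientation: [-0.003, 1.0, -0.0, 0.0]
force: [0.3, 0.1, 0.2]
gripper_width: 0.404
grip_force: 0.0
```

```bash
cat >> h.py <<'E'
from scipy.spatial.transform import Rotation as Ro
def wrist(name):
    from rig import sensors,viewer
    s=sensors.read_state();d=viewer.capture("wrist");cv2.imwrite(f"pics/{name}.png",d["pixels"][:,:,::-1])
    T=np.eye(4);T[:3,:3]=Ro.from_quat(s["orientation"]).as_matrix();T[:3,3]=s["position"]
    W=T@np.array(d["tool_from_camera"]);K=np.array(d["mtx"]);np.savez(name+".npz",W=W,K=K,pixels=d["pixels"]);return s,d
def wray(name,uv,z):
    q=np.load(name+".npz");v=q["W"][:3,:3]@np.linalg.inv(q["K"])@[*uv,1];o=q["W"][:3,3];return o+v*(z-o[2])/v[2]
E
python3 - <<'E'
from h import *
from rig import models
s,d=wrist("w1");print(s["time_s"],s["position"].round(4),s["orientation"].round(3),s["gripper_width"]);print(np.load("w1.npz")["W"].round(3))
for n,z in(("cup_near",.014),("cup_far",.014),("stand",0),("scanner",0),("trigger_tip",.065),("squeeze",.065)):
    for r in models.place_of("wrist",n)[:2]:
        uv=np.array(r["centre"])*[560,420];print(n,uv.round(),round(r["p"],2),wray("w1",uv,z).round(4))
E
```

```text
3.125 [ 0.4748 -0.0981  0.3508] [-0.003  1.    -0.     0.   ] 0.40371935095557815
[[-0.006  0.957  0.289  0.399]
 [ 1.     0.006  0.002 -0.099]
 [ 0.     0.289 -0.957  0.528]
 [ 0.     0.     0.     1.   ]]
cup_near [304. 182.] 0.77 [ 0.5055 -0.0585  0.014 ]
cup_far [302. 231.] 0.91 [ 0.5906 -0.061   0.014 ]
scanner [185. 196.] 0.84 [ 0.5339 -0.2621  0.    ]
trigger_tip [185. 201.] 0.74 [ 0.5254 -0.2415  0.065 ]
trigger_tip [493. 267.] 0.28 [0.6321 0.2439 0.065 ]
squeeze [160. 194.] 0.96 [ 0.5137 -0.2783  0.065 ]
```

View pics/w1.png

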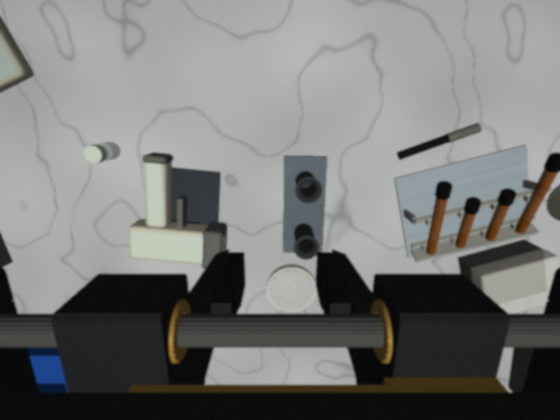

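The wrist view shows the stand with the cup rims at about (307,186) and (305,240). The scanner is on the left with its trigger at (181,210), and the rack is on the right.

```bash
python3 - <<'E'
from h import *
for nm,win,z in(("top",(270,180,330,270),.01),("w1",(270,140,340,250),.01)):
    im=(C["top"] if nm=="top" else np.load("w1.npz"))["pixels"];x0,y0,x1,y1=win
    sub=cv2.resize(im[y0:y1,x0:x1],None,fx=4,fy=4,interpolation=cv2.INTER_CUBIC);g=cv2.cvtColor(sub,cv2.COLOR_RGB2GRAY)
    t,m=cv2.threshold(g,0,255,cv2.THRESH_BINARY_INV+cv2.THRESH_OTSU)
    n,l,st,ce=cv2.connectedComponentsWithStats(m);i=1+st[1:,4].argmax()
    pts=np.c_[np.where(l==i)][:,::-1].astype(np.float32)
    box=(cv2.boxPoints(cv2.minAreaRect(pts))+.5)/4-.5+[x0,y0]
    R=(lambda uv:ray("top",uv,z)) if nm=="top" else (lambda uv:wray("w1",uv,z))
    P=np.array([R(b)[:2] for b in box]);c=P.mean(0);e=[P[1]-P[0],P[2]-P[1]];L=max(e,key=np.linalg.norm)
    print(nm,t,box.round(1).tolist(),"centre",c.round(4),[np.linalg.norm(v).round(4) for v in e],"yaw",np.degrees(np.arctan2(L[1],L[0])))
# rims
import cv2
for nm,win in(("near",(280,225,315,258)),("far",(280,188,315,218))):
    x0,y0,x1,y1=win;sub=cv2.resize(C["top"]["pixels"][y0:y1,x0:x1],None,fx=4,fy=4,interpolation=cv2.INTER_CUBIC);g=cv2.GaussianBlur(cv2.cvtColor(sub,cv2.COLOR_RGB2GRAY),(5,5),0)
    h=cv2.HoughCircles(g,cv2.HOUGH_GRADIENT,1,60,param1=60,param2=10,minRadius=22,maxRadius=40)
    if h is not None: u=h[0,0];uv=(u[:2]+.5)/4-.5+[x0,y0];print(nm,uv,u[2]/4,ray("top",uv,.08).round(4))
print([ray("top",(110+u/2.5,130+v/2.5),.08).round(4).tolist() for u,v in((467,185),(468,277))])
E
```

```text
top 95.0 [[279.8, 190.9], [308.7, 190.4], [310.0, 258.3], [281.1, 258.8]] centre [ 0.5486 -0.0564] [np.float64(0.0731), np.float64(0.1714)] yaw 179.24299481393754
w1 124.0 [[282.4, 249.4], [283.9, 154.9], [326.2, 155.6], [324.8, 250.0]] centre [ 0.5448 -0.0574] [np.float64(0.1656), np.float64(0.0685)] yaw 179.6494366951577
near [297.   240.25] 8.325 [ 0.5037 -0.0563  0.08  ]
far [296. 203.] 8.45 [ 0.5929 -0.0566  0.08  ]
[[0.5905, -0.0584, 0.08], [0.5024, -0.0568, 0.08]]
```

Call:
{"method": "step_arm", "body": {
  "increments": [0.102,0.467,-0.3,0.178,0.102,0.467,-0.3,0.178,0.102,0.467,-0.3,0.178,0.102,0.467,-0.3,0.178,0.102,0.467,-0.3,0.178,0.102,0.467,-0.3,0.178,0.102,0.467,-0.45,0.178,0.102,0.467,-0.52,0.178,0.102,0.467,-0.572,0.178,0.102,0.467,-0.572,0.178,0.102,0.467,-0.572,0.178]
}}

```text
time_s: 4.85
position: [0.5269, 0.1334, 0.0663]
orientation: [-0.134, 0.991, -0.0, 0.001]
force: [-0.8, -0.1, 0.4]
gripper_width: 0.407
grip_force: 0.0
```

Call:
{"method": "step_arm", "body": {
  "increments": [0,0,0,0,0,0,0,0,0,0,0,0,0,0,0,0],
  "jaw": -1,
  "force": 3
}}

```text
time_s: 5.35
position: [0.5259, 0.134, 0.0646]
orientation: [-0.135, 0.991, -0.0, 0.0]
force: [1.0, -0.3, 0.0]
gripper_width: 0.007
grip_force: 0.0
```

```bash
python3 - <<'E'
from h import *
s,d=wrist("w2");print(s["time_s"],s["position"].round(4),s["gripper_width"],s["grip_force"],s["force"])
E
```

```text
5.35 [0.5259 0.134  0.0646] 0.006620095507566022 0.03132220608620173 [ 1.02566514 -0.27378563  0.0498048 ]
```

View pics/w2.png

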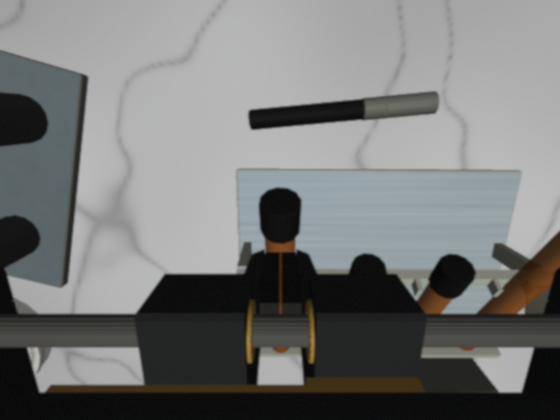

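```bash
cat >> h.py <<'E'
def wproj(name,X):
    q=np.load(name+".npz");W=q["W"];p=q["K"]@(W[:3,:3].T@(np.asarray(X,float)-W[:3,3]));return p[:2]/p[2]
E
python3 - <<'E'
from h import *
from rig import models,viewer
p=[.541,.2171,.267,.0227]
for s in(.16,.14,.12,.1): print(s,axis_pt(p,-.075,s).round(3),wproj("w2",axis_pt(p,-.075,s)).round(1))
for s in(.11,.09): print("short",s,wproj("w2",axis_pt(p,-.025,s)).round(1))
q=np.load("w2.npz");print(wproj("w2",q["W"][:3,3]*0+[.5259,.134,.0646]))
for c in["scene","top"]:
    d=viewer.capture(c);cv2.imwrite(f"pics/{c}1.png",cv2.resize(d["pixels"][:,:,::-1][120:290,300:460] if c=="scene" else d["pixels"][:,:,::-1],None,fx=(4 if c=="scene" else 1),fy=(3.5 if c=="scene" else 1)))
E
```

```text
0.16 [0.493 0.126 0.103] [283.9 210. ]
0.14 [0.509 0.131 0.093] [283.4 237.2]
0.12 [0.526 0.135 0.083] [283.  259.9]
0.1 [0.543 0.14  0.073] [282.6 279.1]
short 0.11 [370.1 270.2]
short 0.09 [363.3 287.9]
[280.78974157 245.92241705]
```

View pics/scene1.png

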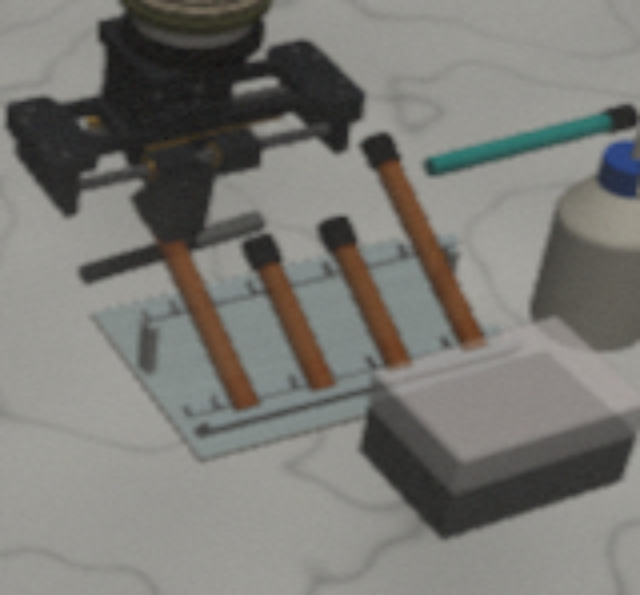

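The scene crop shows the fingers shut at (175,240), with the tube still on the rack. I'll check where the fingertips really are.

```bash
python3 - <<'E'
from h import *
f=lambda X:((proj("scene",X)-[300,120])*[4,3.5]).round()
for z in(.0645,.083,.1): print(z,f([.5259,.134,z]))
p=[.541,.2171,.267,.0227]
for s in(0,.08,.1,.11,.12,.14,.16): print(s,f(axis_pt(p,-.075,s)), f(axis_pt(p,.075,s)))
E
```

```text
0.0645 [173. 264.]
0.083 [175. 243.]
0.1 [177. 223.]
0 [252. 411.] [482. 350.]
0.08 [202. 298.] [429. 242.]
0.1 [189. 271.] [416. 215.]
0.11 [183. 257.] [410. 202.]
0.12 [177. 243.] [404. 189.]
0.14 [165. 216.] [391. 163.]
0.16 [153. 189.] [378. 137.]
```

```bash
python3 - <<'E'
import cv2
a=cv2.imread("pics/w2.png");cv2.imwrite("pics/w2c.png",cv2.resize(a[170:400,200:360],(556,600),interpolation=cv2.INTER_CUBIC))
E
```

```text
(no output)
```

View pics/w2c.png

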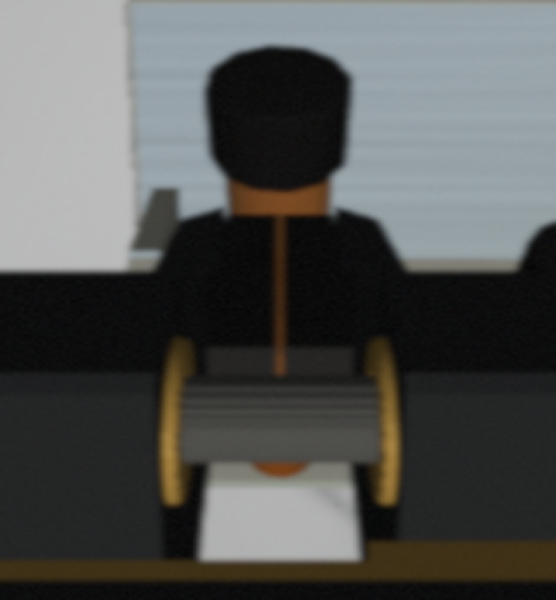

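The crop shows the fingers shut (a gap of about 1 mm at column 280) with amber behind the gap, so they seem to have closed above the tube. I'll compare the image of the fingertips with the tool frame.

```bash
python3 - <<'E'
from h import *
q=np.load("w1.npz");print(q["K"].round(1).tolist())
o=np.array([.4748,-.0981,.3508])
for z in(0,.0187,.028,.04):
    print(z,[wproj("w1",o+[dx,.018,z]).round(1).tolist() for dx in(-.009,.009)])
im=q["pixels"];g=cv2.cvtColor(im,cv2.COLOR_RGB2GRAY)
print(g[225:275:3,325].tolist(),g[225:275:3,335].tolist());print("row258",g[258,225:340:3].tolist());print("row270",g[270,200:360:4].tolist())
from rig import sensors,robot;s=sensors.read_state();print(s["position"],s["gripper_width"],s["force"],robot.tcp_to_grasp,[a for a in dir(robot) if a[0]!='_'])
E
```

```text
[[318.1, 0.0, 280.1], [0.0, 318.1, 210.5], [0.0, 0.0, 1.0]]
0 [[311.6, 231.9], [310.6, 259.5]]
0.0187 [[314.9, 244.2], [313.7, 274.2]]
0.028 [[316.8, 251.3], [315.5, 282.7]]
0.04 [[319.6, 261.7], [318.1, 295.0]]
[171, 174, 173, 172, 169, 167, 164, 161, 158, 92, 10, 10, 11, 6, 11, 11, 11] [168, 170, 169, 168, 167, 169, 173, 175, 152, 22, 13, 13, 12, 8, 9, 9, 9]
row258 [10, 12, 12, 8, 11, 8, 67, 169, 170, 170, 170, 170, 170, 171, 171, 171, 169, 170, 169, 167, 168, 168, 169, 169, 164, 127, 91, 75, 95, 137, 157, 30, 10, 9, 8, 9, 10, 11, 13]
row270 [178, 102, 13, 13, 9, 13, 9, 5, 12, 8, 7, 84, 172, 172, 172, 172, 171, 171, 164, 111, 166, 173, 167, 173, 169, 175, 147, 141, 166, 92, 5, 7, 10, 10, 12, 12, 13, 11, 11, 100]
[0.52585884 0.13399372 0.06451085] 0.006364170966452858 [ 0.10754684 -0.05813105 -0.39354423] 0.0187 ['Unreachable', 'tcp_to_grasp']
```

The fingertips appear about 26 mm short of the reported TCP in both cameras (row 252 in the wrist view instead of 232, and z ≈ 0.088 in the scene view). I'll open, go 25 mm lower and close again. That is still clear of the plate even if the reported TCP is right.

Call:
{"method": "step_arm", "body": {
  "increments": [0,0,0,0,0,0,0,0,0,0,0,0,0,0,-0.02,0,0,0,-0.05,0,0,0,-0.05,0,0,0,-0.05,0],
  "jaw": -0.18
}}

```text
time_s: 6.38
position: [0.5259, 0.134, 0.0394]
orientation: [-0.135, 0.991, 0.0, -0.0]
force: [-0.5, -0.8, 0.7]
gripper_width: 0.41
grip_force: 0.0
```

Call:
{"method": "step_arm", "body": {
  "increments": [0,0,0,0,0,0,0,0,0,0,0,0,0,0,0,0],
  "jaw": -1,
  "force": 3
}}

```text
time_s: 6.88
position: [0.5259, 0.134, 0.0396]
orientation: [-0.135, 0.991, -0.0, 0.0]
force: [-0.3, -0.9, 0.3]
gripper_width: 0.179
grip_force: 3.0
```

Call:
{"method": "step_arm", "body": {
  "increments": [0,0,0.06,0,0,0,0.14,0,0,0,0.22,0,0,0,0.3,0,0,0,0.38,0,0,0,0.38,0,0,0,0.38,0,0,0,0.38,0]
}}

```text
time_s: 7.88
position: [0.5254, 0.1339, 0.2282]
orientation: [-0.135, 0.991, 0.0, -0.001]
force: [0.0, 0.3, -0.2]
gripper_width: 0.178
grip_force: 3.0
```

```bash
python3 - <<'E'
from h import *
from rig import viewer
s,d=wrist("w3");e=viewer.capture("scene");np.savez("scene.npz",**{k:e[k] for k in ("mtx","R","t","pixels")})
o=proj("scene",s["position"]);print(s["position"],s["gripper_width"],s["grip_force"],o)
a=d["pixels"][:,:,::-1][150:420,140:420];b=e["pixels"][:,:,::-1]
x,y=o.astype(int);b=b[max(0,y-130):y+110,x-90:x+150]
cv2.imwrite("pics/m3.png",np.hstack([cv2.resize(a,(400,386)),cv2.resize(b,(386,386))]))
E
```

```text
[0.52539352 0.13391997 0.22821184] 0.1778872157925461 3.0000155391098815 [347.70319724 137.55843907]
```

View pics/m3.png

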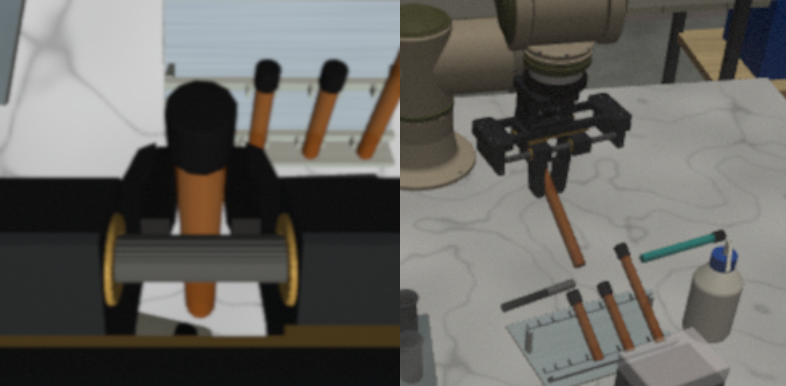

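```bash
cat >> h.py <<'E'
def tilt(name_or_scene,uv,g,th,L):
    P=(lambda X:proj("scene",X))
    f=lambda a:P(g+L*np.array([np.cos(a[0])*np.cos(th),np.cos(a[0])*np.sin(th),-np.sin(a[0])]))-uv
    r=least_squares(f,[.6]);return np.degrees(r.x[0]),r.fun
E
python3 - <<'E'
from h import *
im=C["scene"]["pixels"].astype(int);am=((im[:,:,0]-im[:,:,2])>40).astype(np.uint8)
n,l,st,ce=cv2.connectedComponentsWithStats(am)
for i in range(1,n):
    if st[i,4]>60 and 100<st[i,0]+0 and 330<ce[i][0]<440 and ce[i][1]>80:
        ys,xs=np.where(l==i);vx,vy,x,y=cv2.fitLine(np.c_[xs,ys].astype(np.float32),cv2.DIST_L2,0,.01,.01).ravel()
        s=(xs-x)*vx+(ys-y)*vy;b=s.max();a=s.min();print(st[i],np.round([x+a*vx,y+a*vy,x+b*vx,y+b*vy],1))
        g=np.array([.5254,.1345,.273])
        for L in(.11,.12,.13): print(L,tilt("",np.array([x+b*vx,y+b*vy]),g,.267,L))
E
```

```text
[347 113  25  59 345] [346.  113.8 368.4 170.6]
0.11 (np.float64(35.83874641806455), array([-1.59826632, -1.8447104 ]))
0.12 (np.float64(31.749701687601817), array([1.44752703, 1.31770514]))
0.13 (np.float64(26.574325105597783), array([5.05264239, 3.4819347 ]))
[396 166  25  53 274] [396.7 166.1 418.4 218.2]
0.11 (np.float64(33.50906882383036), array([-50.85368015, -50.16571258]))
0.12 (np.float64(32.34444637406587), array([-48.7593006 , -46.08186295]))
0.13 (np.float64(31.131579178600752), array([-46.57130974, -42.07626372]))
[385 190  17  35 181] [386.  190.  399.6 223.8]
0.11 (np.float64(39.92045091430944), array([-34.13802309, -53.96508144]))
0.12 (np.float64(39.053434291186), array([-32.33478352, -49.56985629]))
0.13 (np.float64(38.15974212746388), array([-30.46128953, -45.20674975]))
[366 195  17  36 182] [367.2 195.3 380.7 230.1]
0.11 (np.float64(46.654235503175734), array([-17.64022584, -59.22111041]))
0.12 (np.float64(46.177936359518405), array([-16.20674749, -54.63257853]))
0.13 (np.float64(45.723556358228926), array([-14.74976069, -50.04711065]))
```

The tube is held but still at about 32°, because 3 N of pad friction stops it pivoting. I'll tip it upright by pressing the foot lightly against a fixed vertical wall. The scanner barrel's -x face, beside the trigger, is flat, fixed and tall enough. First I measure that face.

```bash
python3 - <<'E'
from h import *
im=C["top"]["pixels"].astype(int);x0,y0,x1,y1=335,175,420,270
m=((im.min(2)>118)&(im[:,:,0]-im[:,:,2]>6)).astype(np.uint8)
print("bg",im[260,340],"barrel",im[200,385],"window",im[200,353])
# -x edge of barrel: darkest-to-bright transitions by column
g=cv2.cvtColor(C["top"]["pixels"],cv2.COLOR_RGB2GRAY).astype(float)
for c in (366,376,392,406):
    print(c,g[205:225,c].astype(int).tolist() if c<400 else g[205:225,c].astype(int).tolist())
for r in(195,205): print(r,g[r,340:415].astype(int).tolist())
print("grip row240",g[240,365:402].astype(int).tolist()); print("col388 ",g[245:265,388].astype(int).tolist())
for uv in((366,214.5),(349,214.5),(409,215.5)): print(uv,ray("top",uv,.091).round(4))
E
```

```text
bg [133 129 134] barrel [150 151 148] window [86 82 79]
366 [150, 151, 151, 153, 146, 138, 131, 81, 57, 46, 41, 39, 41, 41, 40, 41, 40, 41, 41, 40]
376 [151, 151, 150, 152, 151, 143, 137, 119, 77, 78, 79, 82, 80, 81, 81, 79, 81, 82, 82, 82]
392 [151, 152, 152, 150, 150, 151, 147, 139, 125, 109, 132, 148, 150, 150, 151, 150, 151, 151, 151, 150]
406 [149, 148, 149, 147, 147, 146, 146, 140, 131, 113, 98, 128, 132, 132, 133, 133, 133, 134, 133, 134]
195 [129, 130, 131, 130, 129, 128, 130, 120, 50, 50, 46, 54, 71, 81, 80, 81, 80, 79, 79, 79, 76, 70, 89, 151, 150, 152, 151, 151, 150, 152, 150, 150, 150, 150, 151, 151, 150, 152, 151, 150, 151, 150, 151, 151, 151, 151, 151, 150, 151, 151, 152, 149, 151, 150, 152, 150, 150, 149, 148, 151, 150, 149, 149, 149, 148, 150, 149, 139, 124, 111, 132, 132, 132, 133, 132]
205 [127, 128, 128, 129, 129, 127, 123, 87, 45, 62, 41, 67, 76, 83, 84, 82, 79, 79, 77, 75, 73, 73, 111, 152, 153, 151, 150, 152, 150, 152, 151, 151, 152, 150, 151, 151, 151, 149, 150, 149, 151, 150, 151, 152, 150, 150, 150, 153, 151, 152, 151, 152, 151, 149, 151, 152, 151, 150, 150, 152, 149, 150, 150, 148, 152, 150, 149, 138, 132, 128, 132, 132, 131, 131, 131]
grip row240 [41, 42, 42, 40, 40, 39, 40, 42, 41, 42, 38, 38, 38, 39, 39, 40, 40, 50, 66, 103, 136, 144, 150, 151, 150, 151, 151, 151, 151, 148, 141, 135, 136, 140, 139, 138, 137]
col388  [151, 150, 150, 152, 150, 151, 151, 151, 152, 108, 73, 72, 66, 50, 72, 130, 136, 135, 137, 135]
(366, 214.5) [ 0.5601 -0.221   0.091 ]
(349, 214.5) [ 0.561  -0.1807  0.091 ]
(409, 215.5) [ 0.5553 -0.3231  0.091 ]
```

Call:
{"method": "step_arm", "body": {
  "increments": [-0.139,-0.697,0,-0.225,-0.139,-0.697,0,-0.225,-0.139,-0.697,0,-0.225,-0.139,-0.697,0,-0.225,-0.139,-0.697,0,-0.225,-0.139,-0.697,0,-0.225,-0.139,-0.697,0,-0.225,-0.139,-0.697,0,-0.225,-0.139,-0.697,-0.1,-0.225,-0.139,-0.697,-0.2,-0.225,-0.139,-0.697,-0.299,-0.225,-0.139,-0.697,-0.299,-0.225]
}}

```text
time_s: 9.48
position: [0.4553, -0.2122, 0.0779]
orientation: [0.033, 0.999, 0.002, -0.003]
force: [0.0, -0.2, 0.9]
gripper_width: 0.182
grip_force: 3.0
```

```bash
python3 - <<'E'
from h import *
from rig import viewer
s,d=wrist("w4");e=viewer.capture("top")
print(s["time_s"],s["position"].round(4),s["orientation"].round(3),s["grip_force"],s["force"].round(1))
p=e["pixels"];x,y=proj("top",[.52,-.22,.1]).astype(int)
a=d["pixels"][150:420,140:420];b=p[y-45:y+45,x-45:x+45]
cv2.imwrite("pics/m4.png",np.hstack([cv2.resize(a,(400,386)),cv2.resize(b,(386,386),interpolation=cv2.INTER_CUBIC)])[:,:,::-1])
E
```

```text
9.475 [ 0.4553 -0.2122  0.0779] [ 0.033  0.999  0.002 -0.003] 3.0000267526338575 [ 0.  -0.2  0.9]
```

View pics/m4.png

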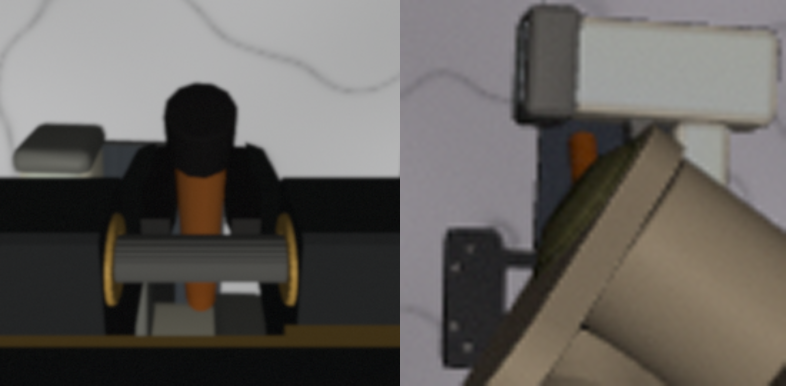

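The composite shows the tube foot at about (582,135), roughly 8 mm in front of the barrel face and clear of the trigger. Now I follow the arc that tips it upright.

Call:
{"method": "step_arm", "body": {
  "increments": [0,-0.008,0,0,0.016,-0.009,0,0,0.033,-0.0104,0.026,0,0.0465,-0.0113,0.0405,0,0.06,-0.0122,0.055,0,0.0755,-0.0133,0.067,0,0.091,-0.0144,0.078,0,0.109,-0.0156,0.087,0,0.1265,-0.0168,0.095,0,0.1265,-0.0168,0.095,0]
}}

```text
time_s: 10.82
position: [0.5202, -0.223, 0.1276]
orientation: [0.033, 0.999, -0.0, 0.0]
force: [0.2, -0.4, -0.5]
gripper_width: 0.182
grip_force: 3.0
```

```bash
python3 - <<'E'
from h import *
s,d=wrist("w5");print(s["time_s"],s["position"].round(4),s["gripper_width"],s["grip_force"],s["force"].round(1))
im=d["pixels"].astype(int);am=((im[:,:,0]-im[:,:,2])>40);am[:, :220]=0;am[:,350:]=0
ys,xs=np.where(am);print(ys.min(),ys.max(),[(r,xs[ys==r].min(),xs[ys==r].max()) for r in range(ys.min(),ys.max(),8) if (ys==r).any()])
g=im.sum(2)[:,281];print(g[170:300:4].tolist())
E
```

```text
10.825 [ 0.5202 -0.223   0.1276] 0.18204511148572639 3.0321822272526333 [ 0.2 -0.4 -0.5]
251 390 [(251, np.int64(277), np.int64(283)), (307, np.int64(220), np.int64(343)), (315, np.int64(220), np.int64(345)), (323, np.int64(342), np.int64(347)), (331, np.int64(342), np.int64(348)), (339, np.int64(342), np.int64(348)), (347, np.int64(342), np.int64(348)), (355, np.int64(220), np.int64(347)), (363, np.int64(341), np.int64(345)), (379, np.int64(341), np.int64(349)), (387, np.int64(220), np.int64(349))]
[188, 191, 190, 190, 195, 193, 193, 194, 194, 193, 194, 194, 198, 194, 197, 193, 194, 194, 192, 191, 117, 131, 21, 83, 90, 95, 91, 96, 100, 103, 102, 99, 104]
```

```bash
cat >> h.py <<'E'
def wtilt(name,pos,th=-.07,L=.116,off=.0435):
    g=np.array(pos)+[0,0,off];u=np.array([np.cos(th),np.sin(th),0])
    for a in np.radians([30,60,70,80,90,100]):
        d=np.cos(a)*u-[0,0,np.sin(a)]
        print(round(np.degrees(a)),"foot",wproj(name,g+L*d).round(),"mid",wproj(name,g+L*.5*d).round(),"capjn",wproj(name,g+(L-.14)*d).round(),"capend",wproj(name,g+(L-.16)*d).round())
E
python3 - <<'E'
from h import *
wtilt("w5",[.5202,-.223,.1276])
im=np.load("w5.npz")["pixels"]
for r in range(236,306,4): print(r,[im[r,c].tolist() for c in(262,272,281,290,300)])
E
```

```text
30 foot [281. 364.] mid [281. 332.] capjn [282. 252.] capend [283. 220.]
60 foot [281. 283.] mid [281. 283.] capjn [282. 281.] capend [283. 281.]
70 foot [281. 259.] mid [281. 267.] capjn [282. 292.] capend [283. 304.]
80 foot [281. 234.] mid [281. 252.] capjn [282. 303.] capend [282. 327.]
90 foot [281. 211.] mid [281. 237.] capjn [282. 312.] capend [282. 347.]
100 foot [281. 187.] mid [281. 222.] capjn [282. 321.] capend [282. 364.]
236 [[56, 62, 67], [58, 64, 69], [60, 64, 70], [61, 65, 71], [80, 82, 84]]
240 [[57, 62, 68], [59, 64, 69], [59, 64, 70], [60, 65, 71], [89, 90, 93]]
244 [[58, 62, 68], [58, 64, 69], [59, 64, 70], [61, 65, 70], [89, 90, 91]]
248 [[57, 62, 68], [58, 63, 69], [57, 58, 61], [60, 65, 70], [97, 98, 99]]
252 [[34, 35, 38], [54, 55, 56], [76, 44, 19], [59, 64, 68], [58, 58, 59]]
256 [[11, 9, 8], [42, 26, 15], [33, 19, 9], [46, 48, 51], [12, 11, 12]]
260 [[12, 12, 12], [14, 12, 13], [20, 19, 18], [12, 12, 12], [10, 10, 10]]
264 [[13, 11, 11], [30, 29, 29], [30, 29, 28], [28, 27, 26], [13, 10, 9]]
268 [[27, 26, 26], [32, 31, 31], [31, 30, 30], [32, 33, 32], [19, 18, 18]]
272 [[30, 29, 29], [31, 29, 30], [33, 33, 32], [33, 31, 31], [30, 29, 29]]
276 [[31, 30, 30], [32, 30, 31], [32, 31, 31], [32, 32, 31], [31, 31, 30]]
280 [[32, 31, 31], [33, 32, 31], [33, 32, 31], [34, 32, 32], [32, 30, 30]]
284 [[32, 31, 30], [33, 32, 32], [33, 33, 32], [34, 34, 33], [35, 33, 32]]
288 [[33, 32, 30], [33, 32, 31], [36, 34, 34], [34, 33, 32], [33, 32, 31]]
292 [[30, 30, 29], [35, 33, 32], [35, 34, 33], [36, 35, 33], [34, 32, 31]]
296 [[33, 32, 31], [34, 32, 32], [36, 35, 34], [35, 34, 33], [33, 33, 31]]
300 [[35, 33, 33], [35, 34, 33], [35, 34, 34], [35, 35, 33], [34, 33, 32]]
304 [[33, 31, 30], [35, 33, 33], [35, 35, 33], [36, 35, 35], [31, 29, 30]]
```

The tube is pivoting: its foot is at row 251, which means about 70°. I'll finish the arc.

Call:
{"method": "step_arm", "body": {
  "increments": [0.019,-0.0014,0.006,0,0.0383,-0.0028,0.0104,0,0.058,-0.004,0.0125,0,0.0783,-0.0056,0.014,0,0.082,-0.006,0.014,0,0.082,-0.006,0.014,0]
}}

```text
time_s: 11.62
position: [0.5607, -0.2259, 0.1343]
orientation: [0.034, 0.999, 0.0, -0.0]
force: [0.5, -0.0, -0.2]
gripper_width: 0.172
grip_force: 2.5
```

```bash
python3 - <<'E'
from h import *
s,d=wrist("w6");print(s["time_s"],s["position"].round(4),s["gripper_width"],s["force"].round(1))
wtilt("w6",s["position"])
im=d["pixels"].astype(int)
for c in(276,281,286): print([(r,(im[r,c,0]-im[r,c,2])) for r in range(190,266,4)])
E
```

```text
11.625 [ 0.5607 -0.2259  0.1343] 0.17170041199868252 [ 0.5 -0.  -0.2]
30 foot [281. 364.] mid [281. 332.] capjn [282. 252.] capend [283. 220.]
60 foot [281. 283.] mid [281. 283.] capjn [282. 281.] capend [283. 280.]
70 foot [281. 259.] mid [281. 267.] capjn [282. 292.] capend [283. 304.]
80 foot [281. 235.] mid [281. 252.] capjn [282. 302.] capend [283. 327.]
90 foot [281. 211.] mid [281. 237.] capjn [282. 312.] capend [283. 347.]
100 foot [281. 187.] mid [281. 222.] capjn [282. 320.] capend [282. 364.]
[(190, np.int64(-10)), (194, np.int64(-11)), (198, np.int64(-8)), (202, np.int64(42)), (206, np.int64(64)), (210, np.int64(68)), (214, np.int64(66)), (218, np.int64(67)), (222, np.int64(46)), (226, np.int64(41)), (230, np.int64(42)), (234, np.int64(41)), (238, np.int64(40)), (242, np.int64(40)), (246, np.int64(42)), (250, np.int64(41)), (254, np.int64(28)), (258, np.int64(-2)), (262, np.int64(0))]
[(190, np.int64(-12)), (194, np.int64(-11)), (198, np.int64(-1)), (202, np.int64(45)), (206, np.int64(68)), (210, np.int64(67)), (214, np.int64(68)), (218, np.int64(67)), (222, np.int64(53)), (226, np.int64(43)), (230, np.int64(43)), (234, np.int64(43)), (238, np.int64(41)), (242, np.int64(40)), (246, np.int64(39)), (250, np.int64(41)), (254, np.int64(33)), (258, np.int64(0)), (262, np.int64(-1))]
[(190, np.int64(-10)), (194, np.int64(-11)), (198, np.int64(-10)), (202, np.int64(28)), (206, np.int64(54)), (210, np.int64(66)), (214, np.int64(66)), (218, np.int64(64)), (222, np.int64(42)), (226, np.int64(41)), (230, np.int64(41)), (234, np.int64(42)), (238, np.int64(40)), (242, np.int64(39)), (246, np.int64(40)), (250, np.int64(41)), (254, np.int64(35)), (258, np.int64(0)), (262, np.int64(0))]
```

The foot is at about row 211, so the tube is vertical within a few degrees. I'll grip a bit firmer, lift, and move over the far cup.

Call:
{"method": "step_arm", "body": {
  "increments": [-0.01,0,0.03,0,-0.01,0,0.1,0,0.03,0.08,0.11,0,0.0646,0.16,0.11,0,0.0646,0.25,0.11,0,0.0646,0.3378,0.11,0,0.0646,0.3378,0.11,0,0.0646,0.3378,0.11,0,0.0646,0.3378,0.11,0],
  "force": 8
}}

```text
time_s: 12.8
position: [0.5928, -0.0582, 0.1898]
orientation: [0.034, 0.999, -0.0, 0.0]
force: [-0.2, -0.0, -0.5]
gripper_width: 0.169
grip_force: 6.8
```

```bash
python3 - <<'E'
from h import *
from rig import viewer
s,d=wrist("w7");e=viewer.capture("scene");print(s["time_s"],s["position"].round(4),s["gripper_width"],s["force"].round(1))
print(wproj("w7",[.593,-.0575,.08]),wproj("w7",[.593,-.0575,.014]),wproj("w7",[s["position"][0],s["position"][1],s["position"][2]+.0435-.116]))
p=e["pixels"];x,y=proj("scene",[.593,-.0575,.14]).astype(int);print(x,y,proj("scene",[.593,-.0575,.08]),proj("scene",[.593,-.0575,.112]))
a=d["pixels"][150:290,200:360];b=p[y-70:y+70,x-80:x+80]
cv2.imwrite("pics/m7.png",np.hstack([cv2.resize(a,(400,350),interpolation=cv2.INTER_CUBIC),cv2.resize(b,(400,350),interpolation=cv2.INTER_CUBIC)])[:,:,::-1])
np.savez("scene.npz",**{k:e[k] for k in ("mtx","R","t","pixels")})
E
```

```text
12.8 [ 0.5928 -0.0582  0.1898] 0.16874547834527548 [-0.2 -0.  -0.5]
[281.7409797  199.34672001] [281.45781654 184.47388936] [281.09338501 210.7929286 ]
262 196 [263.58987389 217.07675271] [262.97195912 206.34321926]
```

View pics/m7.png

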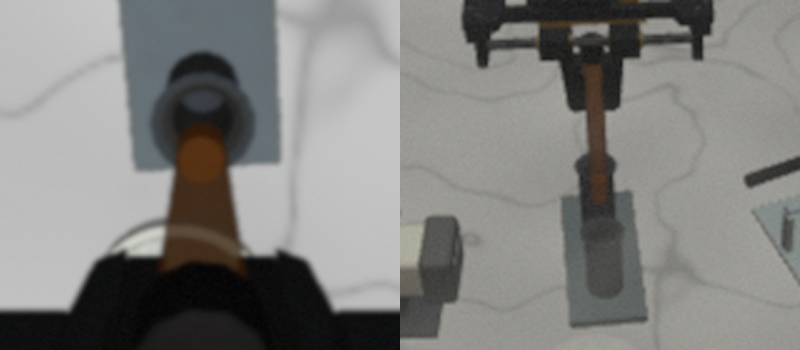

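The wrist crop shows the foot disc at about (202,157) and the rim at (203,118). Once perspective is allowed for, the foot is about 3 mm too far in +x. I'll correct by −2.5 mm and lower slowly.

Call:
{"method": "step_arm", "body": {
  "increments": [-0.005,0,0,0,-0.005,0,-0.03,0,-0.005,0,-0.06,0,-0.005,0,-0.09,0,-0.005,0,-0.115,0,-0.005,0,-0.135,0,-0.005,0,-0.155,0,-0.005,0,-0.17,0,-0.005,0,-0.185,0,-0.005,0,-0.185,0]
}}

```text
time_s: 14.15
position: [0.5917, -0.0573, 0.0976]
orientation: [0.034, 0.999, -0.0, 0.002]
force: [5.8, -0.5, -0.4]
gripper_width: 0.155
grip_force: 8.4
```

Call:
{"method": "step_arm", "body": {
  "increments": [0,0,-0.005,0,0,0,-0.01,0,0,0,-0.014,0,0,0,-0.018,0,0,0,-0.018,0]
}}

```text
time_s: 14.78
position: [0.593, -0.0577, 0.0908]
orientation: [0.034, 0.999, -0.001, 0.004]
force: [5.1, -0.6, 14.1]
gripper_width: 0.169
grip_force: 8.5
```

Call:
{"method": "step_arm", "body": {
  "increments": [0.004,0,0.004,0,0.007,0,0.004,0,0.007,0,0.004,0]
}}

```text
time_s: 15.15
position: [0.594, -0.0571, 0.09]
orientation: [0.034, 0.999, -0.0, 0.0]
force: [1.8, -0.8, 4.0]
gripper_width: 0.161
grip_force: 8.1
```

```bash
python3 - <<'E'
from h import *
s,d=wrist("w8");print(s["time_s"],s["position"].round(4),s["gripper_width"],s["force"].round(1),s["torque"].round(2))
im=d["pixels"].astype(int);am=((im[:,:,0]-im[:,:,2])>25)
for r in range(200,262,5):
    xs=np.where(am[r,230:335])[0];print(r,(xs.min()+230,xs.max()+230) if len(xs) else None)
p=np.array(s["position"])
for z in(.014,.08,.1): print(z,wproj("w8",[p[0]-.008,p[1],z]).round(),wproj("w8",[.592,-.0575,z]).round())
E
```

```text
15.15 [ 0.594  -0.0571  0.09  ] 0.16135698770898513 [ 1.8 -0.8  4. ] [-0.09 -0.21  0.03]
200 None
205 None
210 None
215 None
220 (np.int64(270), np.int64(288))
225 (np.int64(269), np.int64(290))
230 (np.int64(268), np.int64(291))
235 (np.int64(267), np.int64(292))
240 (np.int64(267), np.int64(293))
245 (np.int64(266), np.int64(294))
250 (np.int64(266), np.int64(295))
255 (np.int64(264), np.int64(296))
260 None
0.014 [280. 200.] [280. 207.]
0.08 [281. 228.] [281. 237.]
0.1 [281. 240.] [281. 249.]
```

Call:
{"method": "step_arm", "body": {
  "increments": [0,0,0,0,0,0,0,0,0,0,0,0],
  "jaw": -0.2
}}

```text
time_s: 15.58
position: [0.5936, -0.0569, 0.0896]
orientation: [0.034, 0.999, 0.0, -0.0]
force: [0.8, -1.1, 0.2]
gripper_width: 0.399
grip_force: 0.0
```

```bash
python3 - <<'E'
from h import *
s,d=wrist("w9");print(s["time_s"],s["position"].round(4),s["gripper_width"],s["force"].round(1))
im=d["pixels"].astype(int);am=((im[:,:,0]-im[:,:,2])>25)
for r in range(210,262,10):
    xs=np.where(am[r,230:335])[0];print(r,(xs.min()+230,xs.max()+230) if len(xs) else None)
E
```

```text
15.575 [ 0.5936 -0.0569  0.0896] 0.3992444998778563 [ 0.8 -1.1  0.2]
210 None
220 (np.int64(271), np.int64(287))
230 (np.int64(269), np.int64(292))
240 (np.int64(269), np.int64(294))
250 (np.int64(268), np.int64(296))
260 (np.int64(268), np.int64(298))
```

Released cleanly. Raise, then check the standing tube and locate the wash bottle, which is near the second tube.

Call:
{"method": "step_arm", "body": {
  "increments": [0,0,0.1,0,0,0,0.2,0,0,0,0.28,0,-0.06,0.15,0.28,0.1,-0.1,0.26,0.28,0.2,-0.14,0.4,0.28,0.225,-0.14,0.4,0.28,0.225]
}}

```text
time_s: 16.5
position: [0.5226, 0.1457, 0.2303]
orientation: [-0.136, 0.991, 0.0, 0.0]
force: [-0.1, -1.3, -0.4]
gripper_width: 0.397
grip_force: 0.0
```

```bash
python3 - <<'E'
from h import *
from rig import viewer,models
s,d=wrist("w10");print(s["time_s"],s["position"].round(4))
det={}
for c in("scene","top"):
    e=viewer.capture(c);np.savez(c+".npz",**{k:e[k] for k in ("mtx","R","t","pixels")})
    for n in("wash_bottle","long_tube_1"):
        det[c,n]=[(np.array(r["centre"])*[560,420],round(r["p"],2)) for r in models.place_of(c,n)][:4]
        print(c,n,[(u.round(1).tolist(),p) for u,p in det[c,n]])
    det[c]=[(np.array(r["centre"])*[560,420]).round(1).tolist() for r in models.find_in(c,"wash_bottle")][:2];print(det[c])
C.update({c:np.load(c+".npz") for c in C})
print("bottle",ray("top",det["top","wash_bottle"][0][0],0),ray("scene",det["scene","wash_bottle"][0][0],0))
print("w",[(np.array(r["centre"])*[560,420],r["p"],wray("w10",np.array(r["centre"])*[560,420],0)) for r in models.place_of("wrist","wash_bottle")][:2])
# standing tube: expected foot/top pixels
for c in C: print(c,[proj(c,[.5925,-.0575,z]).round(1).tolist() for z in(.014,.08,.154,.174)])
for c,win in(("top",(270,180,330,230)),("scene",(240,140,290,240))):
    im=C[c]["pixels"].astype(int);x0,y0,x1,y1=win;w=im[y0:y1,x0:x1]
    ys,xs=np.where((w[:,:,0]-w[:,:,2])>40)
    if len(xs): print(c,"amber",xs.min()+x0,xs.max()+x0,ys.min()+y0,ys.max()+y0,"top rows mean x",xs[ys<ys.min()+4].mean()+x0,"low",xs[ys>ys.max()-4].mean()+x0)
    ys,xs=np.where(w.max(2)<38);print("dark",xs.mean()+x0,ys.mean()+y0,xs.min()+x0,xs.max()+x0,ys.min()+y0,ys.max()+y0)
E
```

```text
16.5 [0.5226 0.1457 0.2303]
scene wash_bottle [([446.0, 211.3], 0.81)]
scene long_tube_1 [([420.0, 219.6], 0.73), ([405.2, 169.3], 0.61)]
[[453.2, 192.6], [261.2, 197.6]]
top wash_bottle [([114.6, 230.7], 0.73)]
top long_tube_1 [([137.6, 301.4], 0.68), ([375.0, 230.6], 0.6), ([293.7, 201.7], 0.4)]
[[108.7, 230.1]]
bottle [0.54428836 0.3971764  0.        ] [ 5.42015084e-01  3.88127856e-01 -1.11022302e-16]
w [(array([449.624, 233.394]), 0.72, array([0.53668276, 0.39057106, 0.        ]))]
scene [[264.8, 237.9], [263.6, 216.9], [262.1, 191.5], [261.7, 184.2]]
top [[294.9, 206.8], [296.4, 203.2], [298.2, 198.7], [298.7, 197.3]]
dark 295.59615384615387 203.90384615384616 289 302 197 212<stdin>:20: RuntimeWarning: Mean of empty slice.
  ret = ret.dtype.type(ret / rcount)
Traceback (most recent call last):
ValueError: zero-size array to reduction operation minimum which has no identity
```

```bash
python3 - <<'E'
from h import *
t=C["top"]["pixels"];s=C["scene"]["pixels"]
r=lambda a:cv2.resize(a,(266,400),interpolation=cv2.INTER_CUBIC)
cv2.imwrite("pics/m10.png",np.hstack([r(t[180:280,80:147]),r(t[160:260,262:329]),r(s[145:265,225:305])])[:,:,::-1])
E
```

```text
(no output)
```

View pics/m10.png

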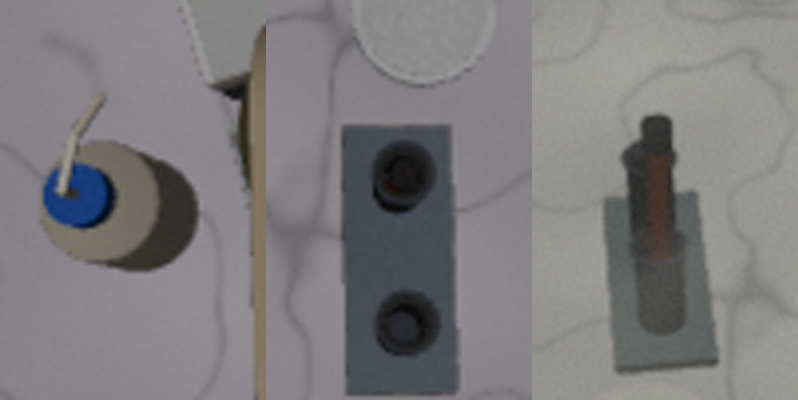

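The composite shows the first tube upright in the far cup, with its cap at (657,130) in the scene panel. The wash bottle's spout points +x, away from my path. Now for the second tube.

Call:
{"method": "step_arm", "body": {
  "increments": [-0.082,0.15,0,0,-0.082,0.272,0,0,-0.082,0.272,0,0,-0.082,0.272,0,0,-0.082,0.272,-0.1,0,-0.082,0.272,-0.2,0,-0.082,0.272,-0.28,0,-0.082,0.272,-0.34,0,-0.082,0.272,-0.378,0,-0.082,0.272,-0.378,0,-0.082,0.272,-0.378,0]
}}

```text
time_s: 18.38
position: [0.4838, 0.2782, 0.042]
orientation: [-0.134, 0.991, 0.0, 0.001]
force: [-1.2, -0.2, -0.0]
gripper_width: 0.402
grip_force: 0.0
```

Call:
{"method": "step_arm", "body": {
  "increments": [0,0,0,0,0,0,0,0,0,0,0,0,0,0,0,0],
  "jaw": -1,
  "force": 3
}}

```text
time_s: 18.88
position: [0.483, 0.2789, 0.0411]
orientation: [-0.135, 0.991, -0.0, 0.0]
force: [0.6, -1.0, 1.2]
gripper_width: 0.181
grip_force: 3.0
```

Call:
{"method": "step_arm", "body": {
  "increments": [0,0,0.06,0,0,0,0.14,0,0,0,0.22,0,0,0,0.3,0,0,0,0.38,0,0,0,0.38,0]
}}

```text
time_s: 19.62
position: [0.4838, 0.2794, 0.2337]
orientation: [-0.135, 0.991, 0.001, 0.003]
force: [0.2, -0.1, -0.9]
gripper_width: 0.181
grip_force: 3.0
```

Call:
{"method": "step_arm", "body": {
  "increments": [-0.06,-0.995,0,-0.225,-0.06,-0.995,0,-0.225,-0.06,-0.995,0,-0.225,-0.06,-0.995,0,-0.225,-0.06,-0.995,0,-0.225,-0.06,-0.995,0,-0.225,-0.06,-0.995,0,-0.225,-0.06,-0.995,0,-0.225,-0.06,-0.995,0,-0.225,-0.06,-0.995,0,-0.225,-0.06,-0.995,0,-0.225,-0.06,-0.995,-0.1,-0.225]
}}

```text
time_s: 21.12
position: [0.4546, -0.2185, 0.1829]
orientation: [0.033, 0.999, -0.002, 0.003]
force: [0.2, -0.2, -1.3]
gripper_width: 0.18
grip_force: 3.0
```

Call:
{"method": "step_arm", "body": {
  "increments": [0,0,-0.1,0,0,0,-0.198,0,0,0,-0.198,0,0,0,-0.198,0]
}}

```text
time_s: 21.62
position: [0.4539, -0.2187, 0.084]
orientation: [0.033, 0.999, -0.001, 0.001]
force: [0.1, 0.4, 0.2]
gripper_width: 0.181
grip_force: 3.0
```

```bash
python3 - <<'E'
from h import *
s,d=wrist("w11");print(s["time_s"],s["position"].round(4),s["gripper_width"],s["force"].round(1))
for n in("w4","w11"):
    im=np.load(n+".npz")["pixels"].astype(int);am=((im[:,:,0]-im[:,:,2])>40)
    print(n,[(r,(np.where(am[r,262:300])[0]+262)[[0,-1]].tolist()) for r in list(range(235,320,12))+list(range(350,390,3)) if am[r,262:300].any()])
    print((im.sum(2)[180:260:4,281]).tolist())
E
```

```text
21.625 [ 0.4539 -0.2187  0.084 ] 0.18062672558668602 [0.1 0.4 0.2]
w4 [(271, [264, 297]), (283, [265, 296]), (295, [266, 294]), (307, [267, 293]), (350, [270, 290]), (353, [271, 289]), (356, [271, 289]), (359, [271, 289]), (362, [272, 288]), (365, [274, 286]), (389, [262, 298])]
[535, 535, 535, 536, 536, 536, 536, 299, 40, 27, 40, 34, 45, 40, 44, 45, 47, 55, 48, 52]
w11 [(295, [268, 293]), (307, [270, 290]), (389, [263, 263])]
[523, 524, 524, 525, 525, 525, 526, 523, 527, 526, 526, 526, 525, 477, 48, 44, 45, 46, 51, 40]
```

This tube already swung to about 45° in transit (cap edge at row 232 instead of 208). I start the arc from there.

Call:
{"method": "step_arm", "body": {
  "increments": [0,0,0.042,0,0.047,-0.003,0.042,0,0.0615,-0.0043,0.056,0,0.077,-0.0054,0.0686,0,0.094,-0.0066,0.08,0,0.112,-0.0078,0.09,0,0.1305,-0.0092,0.0976,0,0.15,-0.0105,0.104,0,0.17,-0.012,0.108,0,0.191,-0.0134,0.111,0,0.2115,-0.0148,0.112,0,0.2155,-0.015,0.112,0]
}}

```text
time_s: 23.18
position: [0.5613, -0.226, 0.1377]
orientation: [0.033, 0.999, 0.0, 0.0]
force: [-0.7, 0.4, -0.7]
gripper_width: 0.166
grip_force: 2.5
```

```bash
python3 - <<'E'
from h import *
s,d=wrist("w12");print(s["time_s"],s["position"].round(4),s["gripper_width"],s["grip_force"],s["force"].round(1))
wtilt("w12",s["position"],L=.12)
im=d["pixels"].astype(int)
print([(r,(im[r,281,0]-im[r,281,2])) for r in range(180,266,4)])
E
```

```text
23.175 [ 0.5613 -0.226   0.1377] 0.16558655089042792 2.4561652053671423 [-0.7  0.4 -0.7]
30 foot [281. 366.] mid [281. 333.] capjn [282. 257.] capend [283. 227.]
60 foot [281. 283.] mid [281. 283.] capjn [282. 281.] capend [283. 281.]
70 foot [281. 258.] mid [281. 267.] capjn [282. 290.] capend [283. 301.]
80 foot [281. 234.] mid [281. 251.] capjn [282. 299.] capend [283. 321.]
90 foot [281. 209.] mid [281. 236.] capjn [282. 306.] capend [282. 339.]
100 foot [281. 185.] mid [281. 221.] capjn [282. 313.] capend [282. 354.]
[(180, np.int64(-11)), (184, np.int64(-11)), (188, np.int64(-11)), (192, np.int64(-11)), (196, np.int64(4)), (200, np.int64(45)), (204, np.int64(67)), (208, np.int64(67)), (212, np.int64(67)), (216, np.int64(68)), (220, np.int64(45)), (224, np.int64(42)), (228, np.int64(44)), (232, np.int64(42)), (236, np.int64(40)), (240, np.int64(41)), (244, np.int64(40)), (248, np.int64(35)), (252, np.int64(-1)), (256, np.int64(0)), (260, np.int64(-1)), (264, np.int64(2))]
```

Call:
{"method": "step_arm", "body": {
  "increments": [-0.01,0,0.03,0,-0.02,0,0.1,0,-0.05,0.08,0.11,0,-0.08,0.16,0.11,0,-0.1126,0.25,0.11,0,-0.1126,0.3386,0.11,0,-0.1126,0.3386,0.11,0,-0.1126,0.3386,0.11,0,-0.1126,0.3386,0.11,0],
  "force": 8
}}

```text
time_s: 24.35
position: [0.5044, -0.0578, 0.1932]
orientation: [0.034, 0.999, -0.0, 0.0]
force: [-0.9, 0.6, -1.1]
gripper_width: 0.156
grip_force: 6.9
```

```bash
python3 - <<'E'
from h import *
s,d=wrist("w13");p=s["position"];print(s["time_s"],p.round(4),s["gripper_width"],s["force"].round(1))
print("pred rim",wproj("w13",[.5035,-.0565,.08]).round(1),"foot",wproj("w13",[p[0],p[1],p[2]+.0435-.12]).round(1))
im=d["pixels"].astype(int);am=(im[:,:,0]-im[:,:,2])
print([(r,am[r,281]) for r in range(184,240,3)])
g=im.sum(2)//3
# rim outer edges: columns through predicted rim centre, rows through centre
for r in(190,194,198,202): print(r,g[r,250:314:2].tolist())
print("col281",g[160:215:2,281].tolist())
E
```

```text
24.35 [ 0.5044 -0.0578  0.1932] 0.15552680100395436 [-0.9  0.6 -1.1]
pred rim [282.3 197.3] foot [281.1 209.4]
[(184, np.int64(-8)), (187, np.int64(-12)), (190, np.int64(-11)), (193, np.int64(-2)), (196, np.int64(1)), (199, np.int64(35)), (202, np.int64(44)), (205, np.int64(64)), (208, np.int64(65)), (211, np.int64(64)), (214, np.int64(65)), (217, np.int64(64)), (220, np.int64(57)), (223, np.int64(36)), (226, np.int64(36)), (229, np.int64(36)), (232, np.int64(35)), (235, np.int64(36)), (238, np.int64(37))]
190 [181, 126, 110, 110, 110, 101, 72, 61, 53, 44, 31, 26, 41, 56, 61, 61, 59, 57, 50, 31, 24, 37, 42, 54, 63, 86, 107, 108, 109, 109, 124, 183]
194 [187, 133, 111, 111, 108, 89, 64, 58, 47, 39, 25, 24, 24, 26, 27, 26, 26, 23, 23, 23, 22, 28, 41, 47, 56, 67, 100, 109, 109, 108, 121, 178]
198 [188, 133, 109, 110, 108, 86, 65, 57, 48, 41, 27, 24, 25, 26, 27, 25, 26, 24, 24, 23, 22, 32, 41, 46, 57, 69, 102, 109, 108, 107, 116, 168]
202 [194, 160, 110, 108, 107, 97, 68, 60, 51, 46, 42, 30, 27, 27, 27, 30, 29, 27, 28, 25, 33, 41, 45, 52, 60, 76, 104, 108, 109, 108, 111, 158]
col281 [112, 111, 111, 111, 87, 31, 25, 23, 39, 59, 56, 44, 56, 62, 60, 60, 48, 27, 24, 27, 27, 32, 45, 51, 50, 49, 49, 49]
```

Foot and rim line up within about 3 mm, so I lower without an x correction.

Call:
{"method": "step_arm", "body": {
  "increments": [0,0,-0.03,0,0,0,-0.06,0,0,0,-0.09,0,0,0,-0.115,0,0,0,-0.135,0,0,0,-0.155,0,0,0,-0.17,0,0,0,-0.185,0,0,0,-0.185,0]
}}

```text
time_s: 25.52
position: [0.5042, -0.0567, 0.1001]
orientation: [0.034, 0.999, 0.0, -0.0]
force: [0.7, 0.2, -0.5]
gripper_width: 0.156
grip_force: 7.5
```

Call:
{"method": "step_arm", "body": {
  "increments": [0,0,-0.005,0,0,0,-0.01,0,0,0,-0.014,0,0,0,-0.014,0]
}}

```text
time_s: 26.02
position: [0.5052, -0.057, 0.0944]
orientation: [0.034, 0.999, -0.0, 0.001]
force: [1.8, -0.7, 5.6]
gripper_width: 0.159
grip_force: 7.8
```

Call:
{"method": "step_arm", "body": {
  "increments": [0,0,0,0,0,0,0,0,0,0,0,0],
  "jaw": -0.2
}}

```text
time_s: 26.4
position: [0.5041, -0.0567, 0.0933]
orientation: [0.034, 0.999, 0.0, -0.0]
force: [-0.4, 0.5, 0.7]
gripper_width: 0.401
grip_force: 0.0
```

Call:
{"method": "step_arm", "body": {
  "increments": [0,0,0.1,0,0,0,0.2,0,0,0,0.28,0,-0.06,-0.1,0.28,0,-0.06,-0.2,0.28,0,-0.06,-0.28,0.28,0,-0.06,-0.28,0.28,0,-0.06,-0.28,0.28,0]
}}

```text
time_s: 27.4
position: [0.4743, -0.196, 0.2333]
orientation: [0.034, 0.999, 0.0, -0.0]
force: [-0.4, -1.2, -0.2]
gripper_width: 0.401
grip_force: 0.0
```

```bash
python3 - <<'E'
from h import *
from rig import viewer,models
s,d=wrist("w14");print(s["time_s"],s["position"].round(4),s["gripper_width"])
for n,z in(("trigger_tip",.065),("squeeze",.065),("scanner",0)):
    print(n,[(round(r["p"],2),(np.array(r["centre"])*[560,420]).round(1).tolist(),wray("w14",np.array(r["centre"])*[560,420],z).round(4).tolist()) for r in models.place_of("wrist",n)][:2])
for c in("top","scene"):
    e=viewer.capture(c);np.savez(c+".npz",**{k:e[k] for k in ("mtx","R","t","pixels")})
    C[c]=np.load(c+".npz")
    for n in("trigger_tip","squeeze"): print(c,n,[(round(r["p"],2),ray(c,np.array(r["centre"])*[560,420],.065).round(4).tolist()) for r in models.place_of(c,n)][:2])
# standing tubes: caps' dark blobs in scene near prediction
for nm,x in(("near",.5045),("far",.5945)):
    im=C["scene"]["pixels"].astype(int)
    a=proj("scene",[x,-.0575,.164]);b=proj("scene",[x,-.0575,.11]);print(nm,"cap pred",a.round(1),"tube pred",b.round(1))
    u,v=a.astype(int);w=im[v-9:v+10,u-14:u+15].max(2);ys,xs=np.where(w<60);print(" cap",(xs.mean()+u-14).round(1),(ys.mean()+v-9).round(1),len(xs))
    u,v=b.astype(int);row=im[v,u-14:u+15];k=np.where(row[:,0]-row[:,2]>20)[0]+u-14;print(" amber cols",k.min() if len(k) else None,k.max() if len(k) else None)
im=np.load("w14.npz")["pixels"];print("saved")
E
```

```text
27.4 [ 0.4743 -0.196   0.2333] 0.40134171595551743
trigger_tip [(0.79, [245.7, 229.7], [0.5232, -0.2399, 0.065])]
squeeze [(0.71, [216.8, 228.5], [0.5195, -0.2731, 0.065])]
scanner [(0.64, [234.7, 222.9], [0.5357, -0.2629, 0.0])]
top trigger_tip []
top squeeze [(0.62, [0.593, 0.2532, 0.065])]
scene trigger_tip [(0.67, [0.7188, 0.2661, 0.065]), (0.59, [0.5239, -0.2486, 0.065])]
scene squeeze [(0.63, [0.5223, -0.2739, 0.065])]
near cap pred [259.  162.4] tube pred [260.1 181.1]
 cap 258.3 159.4 75
 amber cols None None
far cap pred [262.  188.5] tube pred [263.1 207.5]
 cap 260.6 187.8 125
 amber cols 260 265
saved
```

Both caps sit where they should. Next is the trigger: fully open, above the squeeze point, then down.

Call:
{"method": "step_arm", "body": {
  "increments": [0.092,-0.148,0,0,0.092,-0.148,0,0,0.092,-0.148,0,0,0.092,-0.148,-0.1,0,0.092,-0.148,-0.2,0,0.092,-0.148,-0.28,0,0.092,-0.148,-0.33,0,0.092,-0.148,-0.37,0,0.092,-0.148,-0.4,0,0.092,-0.148,-0.426,0,0.092,-0.148,-0.426,0],
  "jaw": 1
}}

```text
time_s: 29.28
position: [0.52, -0.2703, 0.02]
orientation: [0.034, 0.999, 0.0, -0.0]
force: [0.1, -0.5, -0.3]
gripper_width: 1.003
grip_force: 0.0
```

```bash
python3 - <<'E'
from h import *
s,d=wrist("w15");print(s["time_s"],s["position"].round(4),s["gripper_width"],s["force"].round(1))
g=d["pixels"].astype(int).sum(2)//3
for r in(230,245,255,262): print(r,g[r,180:384:4].tolist())
print(wproj("w15",[.5235,-.239,.078]),wproj("w15",[.52,-.262,.084]),wproj("w15",[.52,-.296,.084]))
E
```

```text
29.275 [ 0.52   -0.2703  0.02  ] 1.00268179826449 [ 0.1 -0.5 -0.3]
230 [166, 164, 157, 153, 164, 166, 167, 167, 166, 153, 135, 163, 169, 175, 177, 178, 179, 179, 179, 178, 180, 179, 180, 180, 179, 174, 163, 153, 126, 67, 51, 51, 53, 51, 50, 51, 53, 51, 51, 52, 51, 52, 52, 52, 52, 51, 52, 51, 52, 51, 53]
245 [165, 165, 163, 156, 153, 160, 164, 165, 166, 158, 125, 160, 168, 174, 178, 178, 178, 179, 178, 179, 179, 179, 179, 179, 178, 174, 163, 153, 118, 59, 51, 52, 51, 52, 51, 52, 51, 51, 50, 50, 52, 52, 53, 52, 51, 51, 51, 52, 51, 52, 53]
255 [6, 10, 7, 113, 158, 148, 147, 159, 162, 157, 117, 158, 168, 174, 178, 178, 178, 179, 179, 179, 180, 180, 179, 178, 179, 174, 164, 153, 112, 55, 52, 53, 52, 52, 51, 51, 52, 51, 52, 51, 51, 51, 52, 52, 53, 51, 50, 39, 7, 7, 7]
262 [7, 7, 8, 76, 163, 160, 154, 147, 140, 136, 111, 156, 168, 174, 178, 178, 179, 178, 178, 178, 179, 179, 179, 179, 178, 173, 164, 152, 109, 53, 51, 53, 52, 52, 50, 51, 52, 51, 52, 51, 52, 53, 51, 53, 50, 51, 50, 26, 6, 7, 8]
[355.31131336 301.57221063] [302.47494894 305.62039526] [220.08455001 310.43013218]
```

Call:
{"method": "step_arm", "body": {
  "increments": [0,0,0,0,0,0,0,0,0,0,0,0,0,0,0,0,0,0,0,0,0,0,0,0],
  "jaw": -1,
  "force": 25
}}

```text
time_s: 30.08
position: [0.5201, -0.2745, 0.0205]
orientation: [0.034, 0.999, -0.003, 0.001]
force: [-1.6, -18.1, -7.1]
gripper_width: 0.505
grip_force: 24.5
```

The opening is 44 mm, so the trigger is fully squeezed. Release and retreat.

Call:
{"method": "step_arm", "body": {
  "increments": [0,0,0,0,0,0,0,0,0,0,0,0,0,0,0,0,0,0,0,0,0,0,0.1,0,0,0,0.2,0,0,0,0.3,0,-0.06,0,0.42,0,-0.1,0,0.42,0,-0.1,0,0.42,0,-0.1,0,0.42,0],
  "jaw": 1
}}

```text
time_s: 31.58
position: [0.4706, -0.2706, 0.2298]
orientation: [0.034, 0.999, 0.0, -0.0]
force: [0.5, 0.2, -0.1]
gripper_width: 1.0
grip_force: 0.0
```

```bash
python3 - <<'E'
from h import *
from rig import viewer,models
s,d=wrist("w16");print(s["time_s"],s["position"].round(4),s["gripper_width"],s["force"].round(1))
print([(round(r["p"],2),wray("w16",np.array(r["centre"])*[560,420],.065).round(4).tolist()) for r in models.place_of("wrist","trigger_tip")][:2])
e=viewer.capture("scene");im=e["pixels"].astype(int)
for nm,x in(("near",.5045),("far",.5945)):
    a=proj("scene",[x,-.0575,.164]);u,v=a.astype(int);w=im[v-9:v+10,u-14:u+15].max(2);ys,xs=np.where(w<60);print(nm,(xs.mean()+u-14).round(1),(ys.mean()+v-9).round(1),len(xs))
E
```

```text
31.575 [ 0.4706 -0.2706  0.2298] 0.999916580499693 [ 0.5  0.2 -0.1]
[]
near 258.4 159.5 74
far 260.7 187.6 128
```

```bash
python3 - <<'E'
from h import *
from rig import viewer
e=viewer.capture("scene");im=e["pixels"].astype(int)
for r in range(150,194,2): print(r,[im[r,c].tolist() for c in(252,256,258,260,264)])
for nm,x in(("near",.5045),("far",.5945)): print(nm,[(z,proj("scene",[x,-.0575,z]).round(1).tolist()) for z in(.174,.154)])
t=viewer.capture("top")["pixels"].astype(int)
for nm,x in(("near",.5045),("far",.5945)):
    a=proj("top",[x,-.0575,.174]);u,v=a.round().astype(int);w=t[v-12:v+13,u-12:u+13].max(2);ys,xs=np.where(w<45);print(nm,"pred",a.round(1),"dark",(xs.mean()+u-12).round(1),(ys.mean()+v-12).round(1),len(xs))
E
```

```text
150 [[157, 157, 151], [159, 159, 154], [156, 156, 151], [157, 157, 150], [156, 156, 151]]
152 [[158, 157, 151], [160, 160, 155], [159, 158, 152], [159, 157, 154], [158, 156, 150]]
154 [[158, 157, 153], [85, 86, 83], [63, 62, 61], [85, 84, 80], [159, 156, 153]]
156 [[160, 160, 154], [45, 45, 39], [42, 43, 40], [35, 38, 36], [160, 160, 153]]
158 [[163, 162, 156], [45, 42, 41], [38, 37, 35], [36, 37, 34], [159, 157, 152]]
160 [[161, 160, 154], [32, 35, 31], [42, 43, 41], [40, 41, 39], [161, 160, 153]]
162 [[162, 160, 155], [44, 42, 41], [39, 40, 37], [43, 43, 42], [163, 161, 157]]
164 [[162, 160, 155], [47, 43, 41], [42, 42, 41], [50, 46, 41], [154, 153, 148]]
166 [[166, 162, 158], [82, 69, 58], [80, 60, 47], [79, 60, 46], [146, 144, 139]]
168 [[165, 166, 160], [86, 69, 61], [81, 61, 50], [80, 63, 49], [158, 157, 151]]
170 [[164, 162, 157], [87, 76, 67], [80, 63, 50], [83, 64, 50], [159, 158, 153]]
172 [[158, 159, 151], [91, 80, 72], [84, 66, 54], [84, 66, 53], [161, 159, 154]]
174 [[153, 151, 146], [101, 92, 84], [81, 62, 52], [82, 66, 54], [158, 156, 151]]
176 [[149, 149, 143], [109, 
[... 192 characters left out ...]
61, 60, 57], [52, 49, 48]]
182 [[144, 143, 139], [119, 113, 109], [60, 59, 60], [56, 56, 53], [56, 56, 55]]
184 [[149, 147, 144], [124, 120, 112], [56, 53, 52], [51, 52, 51], [54, 51, 50]]
186 [[151, 150, 144], [113, 109, 101], [52, 50, 43], [50, 49, 48], [50, 48, 47]]
188 [[153, 149, 145], [65, 65, 63], [51, 50, 47], [50, 48, 49], [46, 46, 47]]
190 [[108, 108, 105], [62, 58, 55], [60, 50, 46], [49, 43, 46], [42, 43, 43]]
192 [[74, 76, 75], [55, 53, 54], [64, 51, 45], [71, 52, 44], [68, 51, 40]]
near [(0.174, [258.8, 158.8]), (0.154, [259.2, 165.9])]
far [(0.174, [261.8, 184.8]), (0.154, [262.2, 192.1])]
near pred [299.9 236.9] dark 297.0 241.1 159
far pred [298.7 196.5] dark 295.8 202.8 144
```

Both feet work out to z ≈ 0.013–0.014, which is the cup floor, from the kinematics and the contact forces. The tubes stand freely and the gripper is clear of everything, so I hand in.

```bash
python3 -c "
from rig import workorder
print(workorder.hand_in())"
```

```text
the job is handed in; nothing more can be done
None
```

The job is handed in at about 32 s of the 72 s allowed: both long tubes stand in the cups (floor contact felt), and the trigger was squeezed fully (44 mm across) and released. I did not confirm the trigger's spring-back in an image, and the hand-in returned no verdict.

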